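Load the vegetable slicer and run it on the half-pressed paddle

ROBOT

A 7-joint arm with a two-finger parallel gripper is mounted at the origin on a cart in front of the work surface, level with it; the furniture and walls round the work are solid. World frame = base frame: x ahead of the robot, y to its left, z up, the work surface at z = 0. Lengths are in mm, angles in rad, forces in N, time in s.
With the tool pointing down it reaches from about 400 to 850 mm from the base axis. Payload 4.5 kg.
Tool frame: the origin (TCP) lies at the very end of the fingers, on their centre line; the grasp point (between the pads) lies 19 mm behind it; z points along the fingers, y is the line along which they close (so a half turn about z gives the same grasp; the last joint's range is limited). The gripper opens to 88 mm and grips with 3 to 60 N. Pads are 18 mm wide; open, the fingers measure 123 mm over their backs; the gripper's body (75 mm by 187 mm) begins 45 mm behind the grasp point.
Start: joints at [1.219, 0.689, -0.195, 1.565, 0.157, 0.902, -0.215], TCP at [235.218, -579.073, 238.743] pointing down, gripper open.
Joint ranges: [-3.01, 3.01], [-0.46, 2.08], [-1.47, 1.51], [0.13, 2.56], [-1, 4.14], [0.04, 2.09], [-2.66, 2.66]. Speed limits (rad/s): [2.57, 2.57, 3.14, 3.14, 3.14, 3.14, 3.14].

INTERFACE

Orientations are given as a rotation vector (axis times angle).
In Python, from workcell import readout, imaging, r gives the robot as it stands.
- The arm moves only by the tool move_arm, never from a script. Its argument "series" is a list of rows, each a list of 2 entries, a list of its own where there are three numbers: the shift along the tool's x, y, z in units of 50 cm (1.0 is 50 cm), then the turn, a rotation vector about the tool's x, y, z in units of pi/2 rad (1.0 is pi/2 rad). A call has exactly 10 rows; each row is the pose to reach, as a shift and turn from the pose commanded when the call began, along the tool's axes at that moment; what a row does not reach only later rows make up. A row lasts 1/8 s, in which the tool goes at most 62.5 mm and 10.7 degrees, less where a joint would pass 70% of its speed; a pose out of reach is approached as far as the arm can. A call with a number of a shift or a turn outside -1 to 1 is refused whole. A call with a gripper value outside its range is refused whole. "gripper" is the finger opening in mm, from 0 to 88.1, set as the call begins (left out, the last holds). The fingers move at their own pace and stop on an object; "grip_force" is the grip in N (left out, the last holds). Time passes only in rows, so rows that repeat a pose let the fingers close, or fill a call up. It gives the time, the measured TCP pose, the force, the opening and the grip force at its end, in the units of the state.
- readout.read_state(): the state, without advancing time (a new reading comes with each control period).
- imaging.read_camera(name): name is "scene" or "top"; returns a dict with "frame" (480x640x3 uint8, blue, green, red), "fx", "fy", "cx", "cy" (pixels), "R" (3x3) and "t" (3): a world point X has camera coordinates R X + t. Camera axes: x right, y down, z forward; pixel columns grow to the right and rows downward; lengths in mm; the calibration is good to about 2 mm. A picture is of the moment at which its call begins. There is no depth.
- r.finish_job(): hands the job in; it is judged then, once.
The state is a dict: "time": time; "q": joint angles; "qd": joint speeds; "joint_efforts": joint torques, N m; "tcp_pos": TCP position; "orientation": TCP orientation; "wrist_force": force on the tool from outside, world axes, zero at the start; "ft_torque": the same for the moment, N m; "grip_width": opening from 0.0 (shut) to 1.0 (fully open); "gripper_force": force on a finger pad.
Only numpy, scipy, OpenCV 4.12 (cv2) and the standard library are available. Lean on these libraries where they do the work, as an engineer would, in place of code of your own. Each camera call takes 0.05 s, during which the arm holds its last target. There are 200 camera calls.

TASK

Slice the potatoes for the gratin: tip all five baby potatoes out of the steel measuring cup into the feed hopper of the electric slicer, then stand the empty cup upright on the bare worktop, clear of the slicer, and let go of it. Only then push the slicer's spring-loaded run paddle about half-way down with the fingertips (slow speed; all the way down is full speed and makes mash, so never bottom it), and finish while still holding it there. Do not upset the pepper mill, the jar or the glass.

Things in the scene. Friction and masses are not known exactly. Their poses are not given: they have to be found in the camera images.
- cup: Steel measuring cup, open on top, 60 mm high; outside radius 40 mm at the foot, 48.5 mm at the rim, wall 3 mm, floor 4 mm, about 0.17 kg. Origin: centre of its underside; z up along its axis; its straight black handle sticks out level along +x, 51 mm above the underside. The potatoes run out when it is tipped past about 100 degrees. A microwave hangs 0.38 m above the stove right of it.
- cup_handle (a point): Grip point in the middle of the cup's black handle, 105 mm from the cup's axis and 51 mm above its underside. The black bar is 18 mm wide (along the cup's y), 13 mm thick (along its z) and runs from 67 to 153 mm from the axis. Axes as the cup's.
- potato0: One of the five alike baby potatoes (tan, about 29 x 25 x 25 mm, 12 g), at the start in one layer on the floor of the cup. Origin: its middle.
- potato1: One of the five alike baby potatoes (tan, about 29 x 25 x 25 mm, 12 g), at the start in one layer on the floor of the cup. Origin: its middle.
- potato2: One of the five alike baby potatoes (tan, about 29 x 25 x 25 mm, 12 g), at the start in one layer on the floor of the cup. Origin: its middle.
- potato3: One of the five alike baby potatoes (tan, about 29 x 25 x 25 mm, 12 g), at the start in one layer on the floor of the cup. Origin: its middle.
- potato4: One of the five alike baby potatoes (tan, about 29 x 25 x 25 mm, 12 g), at the start in one layer on the floor of the cup. Origin: its middle.
- slicer: White electric slicer fixed to the worktop. Origin: centre of its underside; x to its back, y to its left, z up. Slicing housing 150 x 130 mm, 105 high, bearing the clear hopper (axis at y = -55 mm, rim 180 mm high, reaching to y = -126 mm); left of it the motor housing 136 x 118 mm, 104 high, bearing the grey run paddle (middle line at y = +65 mm). Turned up to 0.4 rad from facing the robot.
- hopper_mouth (a point): Centre of the hopper's round mouth, level with its rim, 180 mm above the worktop. The mouth is 136 mm wide inside (142 outside), narrowing over 53 mm to a throat 82 mm wide; the blade drum closes the throat about 65 mm below the rim. Axes as the slicer's. Wall cabinets hang 0.49 m up over the back (x > 0.65) and the left (y > 0.5).
- paddle (a joint): Run paddle: 0 rad at rest (raised), 0.36 bottomed, half-way 0.18. Hinge pin along the slicer's y at x = +50, y = +65, z = 119 mm in its frame; from there the paddle slopes up to the front, 0.38 rad above level at rest, 0.02 bottomed. A spring lifts it: at the pad about 3 N start it, 7 N hold it half-way, 11 N reach the stop; let go, it springs back.
- paddle_pad (a point): Middle of the top face of the paddle's pad (40 mm long, 52 mm wide, grey, ribbed), 78 mm from the hinge pin along the paddle. At rest it stands about 155 mm above the worktop; it sinks 14 mm to half-way and 28 mm to the stop, moving with the paddle.
- pepper_mill: Wooden pepper mill standing behind the work, 58 mm across, 170 mm high. Origin: centre of its underside. Leave alone.
- honey_jar: Small jar with a red lid standing behind the work, 61 mm across, 86 mm high. Origin: centre of its underside. Leave alone.
- tumbler: Empty drinking glass standing behind the slicer, 81 mm across, 93 mm high. Origin: centre of its underside. Leave alone.
Not all that is in view belongs to the job. Leave any green or pink look-alike of the potato2 alone.

How it is judged (in metres and radians):
On the way, in this order (a step that is already met when the one before it is completed fails the run):
1. all five potatoes lie in the slicer's hopper (z of each of potato0, potato1, potato2, potato3, potato4 in the frame of hopper_mouth below -0.005 m and horizontal distance between each of potato0, potato1, potato2, potato3, potato4 and hopper_mouth below 0.07 m), for 0.2 s.
2. the empty cup stands upright on the worktop, let go, with the potatoes in the hopper (all of step 1 and angle between cup's own z axis and vertical below 0.1 rad and height (world z) of cup between -0.006 and 0.006 m and contact force between each of the fingers, slicer and cup below 0.1 N), for 0.3 s.
3. the run paddle is held about half-way down by the fingers (value of joint paddle between 0.12 and 0.24 rad and contact force between the fingers and slicer above 2 N), for 0.5 s.
At the end, for the whole second after the job is handed in: All five potatoes are in the hopper, below its rim; the cup stands upright (within 0.1 rad) on the worktop, touched neither by the fingers nor by the slicer; and the fingers still hold the run paddle between one third and two thirds of its travel (0.12 to 0.24 rad), pushing with more than 2 N (all of step 2 and all of step 3); the arm keeps its last pose, push and grip.
It fails at once if the run paddle is bottomed (full speed) (value of joint paddle above 0.33 rad).
It fails at once if the run paddle is pushed before the potatoes are in the hopper and the cup stands upright (value of joint paddle above 0.1 rad and not (z of each of potato0, potato1, potato2, potato3, potato4 in the frame of hopper_mouth below -0.005 m and horizontal distance between each of potato0, potato1, potato2, potato3, potato4 and hopper_mouth below 0.07 m and angle between cup's own z axis and vertical below 0.1 rad and height (world z) of cup between -0.006 and 0.006 m)).
It fails at once if the pepper mill, jar or glass is knocked over or shoved (angle between any of pepper_mill, honey_jar, tumbler's own z axis and vertical above 0.3 rad or distance of any of pepper_mill, honey_jar, tumbler from where it was at the start of the episode above 0.04 m).
It also fails if it takes over 69 s, if anything falls off the work surface, if the arm or the gripper's body presses on something with over 40 N, if the wrist force passes 120 N, or if a joint passes its speed limit or range.

## Working session

There is one attempt and no reset: what is moved stays moved. The work goes in short steps, Python scripts to look and compute and a tool call to move; the robot and the scene stay as the last step left them, time stands still between calls to the robot, and variables do not carry over. Pictures are saved under pics/ and viewed, at most 14 in all, crops included, and the job is handed in when it is done.

Besides the shell and the picture viewer there is one more tool, called as a command line: name --argument value ..., lists and objects as JSON in quotes. move_arm: Moves the arm, as the interface text tells. Its arguments: {"type":"object","properties":{"series":{"type":"array","items":{"type":"array"}},"gripper":{"type":"number"},"grip_force":{"type":"number"}},"required":["series"]}

```bash
mkdir -p pics; ls
python3 - <<'E'
from workcell import readout, imaging, r
import cv2,pickle
s=readout.read_state();print(s)
for n in("scene","top"):
    d=imaging.read_camera(n);cv2.imwrite(f"pics/{n}0.png",d["frame"]);pickle.dump(d,open(n+".pkl","wb"));print(n,d["fx"],d["cx"],d["cy"],d["R"],d["t"])
E
```

```text
pics
{'time': 0.0, 'q': array([ 1.21878074,  0.68997584, -0.19452473,  1.56634195,  0.15729734,
        0.90249137, -0.2151547 ]), 'qd': array([ 5.78336615e-04,  4.77547440e-04, -4.69342807e-04, -2.56181349e-03,
       -3.47790736e-05,  1.00226932e-03, -1.52974144e-03]), 'joint_efforts': array([ 3.50198370e-04, -5.27548385e+01, -1.26662135e+00, -1.53427613e+01,
       -5.25691488e-02,  6.52770483e-03,  1.94376116e-04]), 'tcp_pos': array([ 234.91978368, -578.48928435,  237.91594129]), 'orientation': array([-3.08157793e+00, -6.02003543e-01,  7.38290740e-04]), 'wrist_force': array([ 0.17445968, -0.04616701, -0.00117886]), 'ft_torque': array([-0.03925999,  0.01887966, -0.00931962]), 'gripper_force': 0.0, 'grip_width': 0.9972283261745133}
scene 574.7670982670465 330.8734577454523 247.33377392322114 [[ 0.77209541 -0.63523463 -0.01859146]
 [-0.41612878 -0.48323984 -0.77027015]
 [ 0.48031814  0.60245849 -0.63744667]] [-353.43056729  393.33013762  674.77079952]
top 535.0769583989912 320.3562959933582 240.87757210556973 [[ 0.01700737 -0.99983413 -0.0065164 ]
 [-0.99147287 -0.01602227 -0.12932453]
 [ 0.12919867  0.0086603  -0.99158091]] [ 108.65073945  597.50321857 1056.26084492]
```

View pics/scene0.png

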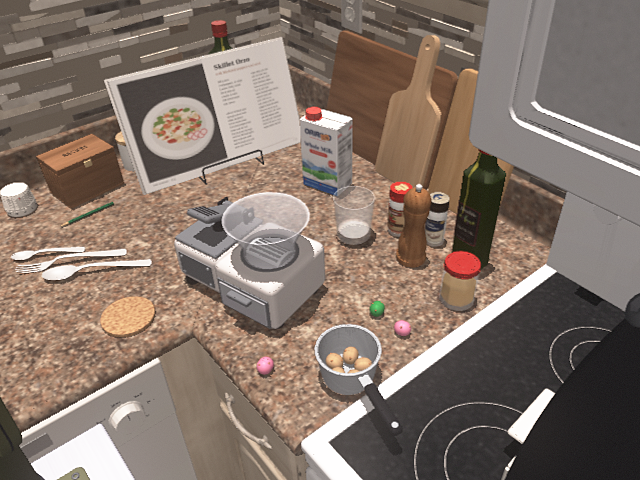

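View pics/top0.png

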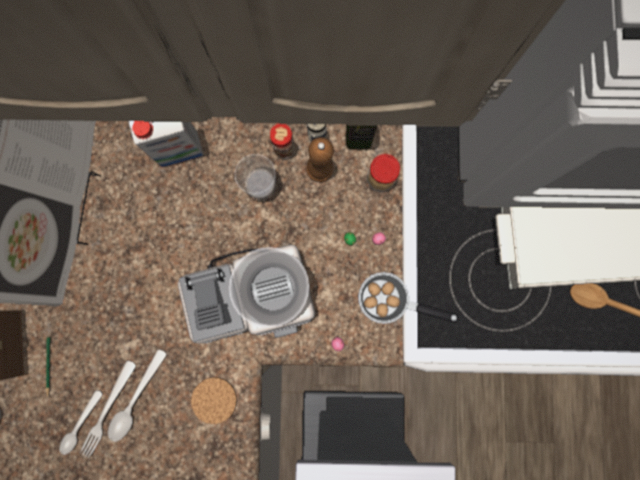

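The scene view shows the cup with its rim at about (348,352) and handle end at (396,428), the hopper mouth at (266,222), and the paddle at (208,212). The top view has the cup at (383,298), its handle end at (454,318), the hopper at (270,288), and the pad at about (208,315). I'll enlarge for accuracy.

```bash
cat > h.py <<'E'
import numpy as np,pickle
from scipy.spatial.transform import Rotation as Ro
from scipy.optimize import least_squares
D={n:pickle.load(open(n+".pkl","rb")) for n in("scene","top")}
def proj(n,X):
    d=D[n];c=np.atleast_2d(X)@np.array(d["R"]).T+d["t"]
    return np.c_[d["fx"]*c[:,0]/c[:,2]+d["cx"],d["fy"]*c[:,1]/c[:,2]+d["cy"]]
def onz(n,uv,z):
    d=D[n];R=np.array(d["R"]);v=R.T@[(uv[0]-d["cx"])/d["fx"],(uv[1]-d["cy"])/d["fy"],1];o=-R.T@d["t"]
    return o+v*(z-o[2])/v[2]
def tri(**kw):
    return least_squares(lambda X:np.concatenate([proj(n,X)[0]-uv for n,uv in kw.items()]),[500,-100,100])
E
python3 - <<'E'
import cv2,numpy as np
from h import *
t=D["top"]["frame"];s=D["scene"]["frame"]
a=cv2.resize(t[225:365,170:470],None,fx=2.6,fy=2.6,interpolation=cv2.INTER_CUBIC)
cv2.imwrite("pics/c1.png",a)
b=cv2.resize(s[180:440,165:415],None,fx=2.3,fy=2.3,interpolation=cv2.INTER_CUBIC);cv2.imwrite("pics/c2.png",b)
print(onz("top",(383,298),60),onz("scene",(348,352),60),onz("top",(454,318),51),onz("scene",(396,428),51))
print(onz("top",(270,288),180),onz("scene",(266,222),180),onz("top",(208,315),155),onz("scene",(208,212),155))
E
```

```text
[480.92862473  -7.52455225  60.        ] [478.6159837  -16.57358562  60.        ] [ 444.05091592 -149.34703117   51.        ] [ 447.28120701 -150.89192563   51.        ]
[492.0842331  204.63865687 180.        ] [486.42373053 191.04787813 180.        ] [442.81400558 317.33694506 155.        ] [444.8105773  307.88951032 155.        ]
```

View pics/c1.png

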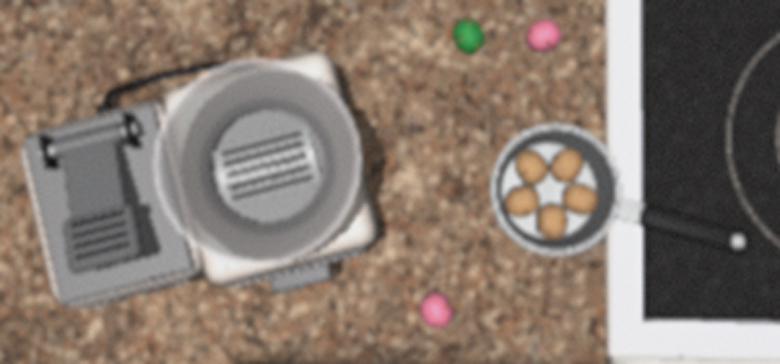

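View pics/c2.png

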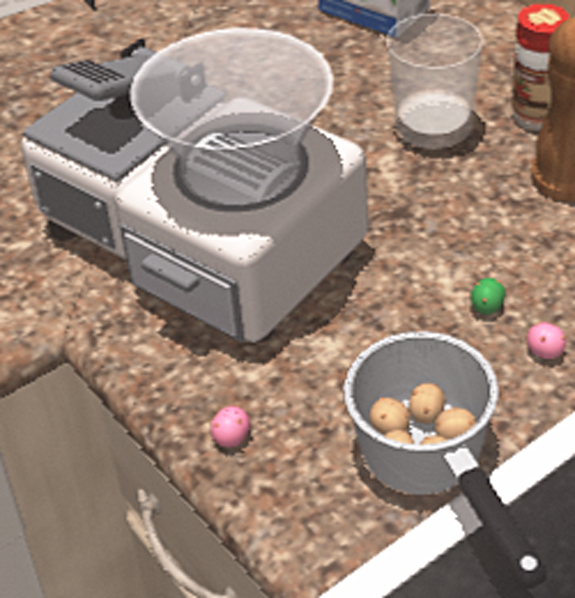

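Run:
```python
from h import *
c1=lambda x,y:np.array([170+x/2.6,225+y/2.6]); c2=lambda x,y:np.array([165+x/2.3,180+y/2.3])
th=np.linspace(0,2*np.pi,361)
def box(n,c,r):
    p=proj(n,np.c_[c[0]+r*np.cos(th),c[1]+r*np.sin(th),c[2]+0*th]);return np.r_[p.min(0),p.max(0)]
def T(p,x):
    c,s=np.cos(p[2]),np.sin(p[2]);return np.array([p[0]+c*x[0]-s*x[1],p[1]+s*x[0]+c*x[1],x[2]])
def fs(p):
    h=T(p,(0,-55,180));q=T(p,(-20,65,154.5))
    return np.r_[box("top",h,71)-np.r_[c1(160,60),c1(362,262)],box("scene",h,71)-np.r_[c2(131,29),c2(332,150)],
      proj("top",q)[0]-c1(102,238),proj("scene",q)[0]-c2(96,77)]
f=least_squares(fs,[480,250,.2],x_scale=[100,100,1]);print("slicer",f.x,f.fun.round(1),T(f.x,(0,-55,180)),T(f.x,(-20,65,154.5)))
def fc(p):
    h=T(p,(0,0,60));q=T(p,(p[3],0,57))
    return np.r_[box("top",h,48.5)-np.r_[c1(491,124),c1(618,256)],box("scene",h,48.5)-np.r_[c2(345,334),c2(497,447)],
      proj("top",q)[0]-c1(738,241),proj("scene",q)[0]-c2(529,563)]
g=least_squares(fc,[480,-10,-1.7,145],x_scale=[100,100,1,100]);print("cup",g.x,g.fun.round(1),T(g.x,(105,0,51)))
# tumbler/mill/jar bases rough
print(onz("top",(262,187),0),onz("scene",(353,236),0),onz("top",(320,170),0),onz("scene",(410,260),0))
```

```text
slicer [4.78941850e+02 2.55910417e+02 2.85327455e-01] [-0.9 -1.4  1.9  1.7 -0.8 -1.   0.9 -0.5  1.4 -0.7 -1.8 -1.7] [494.4227924 203.1340925 180.       ] [441.45479987 312.65300305 154.5       ]
cup [482.28863171 -10.24270415  -1.82679338 143.13542805] [ 1.   0.2  1.2 -1.3 -0.2 -0.9 -1.6  0.   0.5 -0.7 -0.6  0.1] [ 455.70157134 -111.82089187   51.        ]
[715.53685187 246.37344455   0.        ] [716.84808989 244.2385058    0.        ] [7.54957052e+02 1.22279852e+02 2.27373675e-13] [751.02253625 116.79086392   0.        ]
```

The slicer and cup poses are fitted with about 1.5 px residuals. Before choosing a grasp I'll identify the arm's kinematics, since the joint sum suggests an S-R-S layout. A small first move will give me more data.

Run:
```python
from workcell import readout
from h import *
import itertools
s=readout.read_state();q=s["q"];R0=Ro.from_rotvec(s["orientation"]);p0=s["tcp_pos"];print(R0.as_matrix().round(3))
pickle.dump([(q,p0,s["orientation"])],open("data.pkl","wb"))
def fk(q,P,S):
    q=q*S; R=Ro.from_euler('z',P[0]+q[0]);p=np.array([P[7],P[8],P[2]])
    R=R*Ro.from_euler('y',q[1])*Ro.from_euler('z',q[2]);p=p+R.apply([0,0,P[3]])
    R=R*Ro.from_euler('y',q[3])*Ro.from_euler('z',q[4]);p=p+R.apply([0,0,P[4]])
    R=R*Ro.from_euler('y',q[5])*Ro.from_euler('z',q[6]+P[1]);p=p+R.apply([P[6],0,P[5]]);return R,p
for S in itertools.product([1,-1],repeat=4):
    SS=np.array([S[0],1,S[1],1,S[2],1,S[3]])
    for y0 in(0,2,4):
        f=least_squares(lambda P:np.r_[(R0.inv()*fk(q,[P[0],P[1],0,0,0,0,0,0,0],SS)[0]).as_rotvec()],[y0,1])
        if abs(f.fun).max()<.02: print(SS,f.x,f.fun)
```

```text
[[ 0.926  0.376 -0.001]
 [ 0.376 -0.926  0.001]
 [-0.    -0.002 -1.   ]]
[1 1 1 1 1 1 1] [-2.15909314  1.78161976] [5.90628020e-11 5.58227177e-10 3.67675264e-11]
[1 1 1 1 1 1 1] [4.12409239 1.78161998] [ 2.17948679e-11  2.05988634e-10 -5.48327124e-11]
[1 1 1 1 1 1 1] [4.12409244 1.78162003] [1.31780734e-11 1.24549899e-10 3.91667532e-11]
[ 1  1  1  1  1  1 -1] [-2.15901529  1.35151294] [-1.31232863e-08 -1.23987940e-07  5.36761602e-11]
[ 1  1  1  1  1  1 -1] [4.12345295 1.35079587] [ 1.07938860e-07  1.02330427e-06 -2.91424545e-09]
[ 1  1  1  1  1  1 -1] [4.12236691 1.34970983] [ 2.89726118e-07  2.76109293e-06 -5.73803741e-09]
[ 1  1 -1  1 -1  1  1] [3.84548023 2.00094637] [ 5.85858007e-09  5.53811339e-08 -2.64327914e-10]
[ 1  1 -1  1 -1  1  1] [3.84551466 2.0009808 ] [3.20866076e-11 3.03263046e-10 1.02498399e-10]
[ 1  1 -1  1 -1  1  1] [3.84551507 2.00098121] [-3.77463214e-11 -3.56758476e-10  1.17076853e-10]
[ 1  1 -1  1 -1  1 -1] [-2.43766127  1.57080552] [-1.55646055e-09 -1.47101385e-08  4.11796035e-10]
[ 1  1 -1  1 -1  1 -1] [3.84404489 1.56932637] [ 2.47102388e-07  2.35199150e-06 -
[... 599 characters left out ...]
 1  1  1  1 -1] [6.55979751 1.34946997] [ 3.29621373e-07  3.14492911e-06 -2.29559427e-09]
[-1  1 -1  1 -1  1  1] [3.72831507e-09 2.00098099e+00] [-6.31050970e-13 -5.96460994e-12 -8.82911444e-12]
[-1  1 -1  1 -1  1  1] [-5.56343704e-10  2.00098099e+00] [9.43797178e-14 8.90303890e-13 7.03726567e-12]
[-1  1 -1  1 -1  1  1] [6.28318037 2.00097605] [8.35490040e-10 7.89676282e-09 2.36290330e-10]
[-1  1 -1  1 -1  1 -1] [-2.53846167e-09  1.57079633e+00] [4.30021998e-13 4.06162696e-12 8.50552834e-09]
[-1  1 -1  1 -1  1 -1] [-7.26376369e-04  1.57006995e+00] [ 1.22537519e-07  1.16218901e-06 -4.36008275e-09]
[-1  1 -1  1 -1  1 -1] [6.27846973 1.56608075] [ 7.80452700e-07  7.54640433e-06 -7.70750314e-09]
```

move_arm --series '[[[0,0,0],[0,0,0.1]],[[0,0,0],[0,0,0.2]],[[0,0,0],[0,0.1,0.3]],[[0,0,0],[0,0.2,0.3]],[[0,0,0],[0.1,0.2,0.3]],[[0,0,-0.05],[0.2,0.2,0.3]],[[0,0,-0.1],[0.2,0.2,0.3]],[[0,0,-0.1],[0.2,0.2,0.3]],[[0,0,-0.1],[0.2,0.2,0.3]],[[0,0,-0.1],[0.2,0.2,0.3]]]'

```text
time: 1.35
tcp_pos: [234.9, -578.2, 287.8]
orientation: [-2.751, 0.128, -0.343]
wrist_force: [-0.4, -0.1, -0.2]
grip_width: 1.003
gripper_force: 0.0
```

```bash
cat > kin.py <<'E'
from h import *
S=np.array([-1,1,-1,1,-1,1,-1.])
def fk(q,L):
    q=q*S; R=Ro.from_euler('z',q[0]);p=R.apply([L[4],0,L[0]])
    R=R*Ro.from_euler('y',q[1])*Ro.from_euler('z',q[2]);p=p+R.apply([L[5],0,L[1]])
    R=R*Ro.from_euler('y',q[3])*Ro.from_euler('z',q[4]);p=p+R.apply([L[6],0,L[2]]);w=p
    R=R*Ro.from_euler('y',q[5]);p=p+R.apply([L[7],0,0]);R=R*Ro.from_euler('z',q[6]+np.pi/2);p=p+R.apply([0,0,L[3]]);return R,p,w
E
python3 - <<'E'
from workcell import readout
from kin import *
s=readout.read_state();d=pickle.load(open("data.pkl","rb"));d.append((s["q"],s["tcp_pos"],s["orientation"]));pickle.dump(d,open("data.pkl","wb"))
print(s["q"])
for q,p,o in d: print((Ro.from_rotvec(o).inv()*fk(q,[0]*8)[0]).magnitude())
for n in(4,8):
    f=least_squares(lambda L:np.r_[np.concatenate([fk(q,np.r_[L,[0]*(8-n)])[1]-p for q,p,o in d])],[300,400,400,250,0,0,0,0][:n]);print(f.x.round(1),f.fun.round(1))
E
```

```text
[ 1.41074426  0.798297   -0.26379652  1.25645469 -0.18513891  1.35181046
 -0.39993661]
4.937288939100401e-16
2.2984922402951977e-16
[128.6 735.2 203.3 312.8] [ 16.3   8.4  18.7   5.9   0.9 -18.7]
[289.1 518.9 246.6 305.1 211.3 -49.2  30.5  50.3] [-0. -0.  0. -0.  0. -0.]
```

```bash
python3 - <<'E'
from h import *
for z in(0,150,250,380): print(z,[onz("top",c,z).round()[:2] for c in((512,285),(512,207),(467,205),(640,285))],[onz("scene",c,z).round()[:2] for c in((548,392),(512,432),(630,320),(472,130))])
print(tri(top=(512,285),scene=(512,432)).x,tri(top=(512,207),scene=(548,392)).x)
E
python3 - <<'E'
from workcell import readout, imaging, r
import cv2,numpy as np
a=imaging.read_camera("scene")["frame"];b=imaging.read_camera("top")["frame"]
cv2.imwrite("pics/c3.png",cv2.resize(np.hstack([a[200:,240:],b[160:440,240:]]),(800,280)))
E
```

```text
0 [array([ 514., -284.]), array([ 680., -289.]), array([ 683., -193.]), array([ 519., -551.])] [array([ 691., -232.]), array([ 594., -239.]), array([ 922., -235.]), array([1244.,  376.])]
150 [array([ 506., -231.]), array([ 650., -236.]), array([ 653., -153.]), array([ 510., -463.])] [array([ 571., -275.]), array([ 494., -281.]), array([ 755., -278.]), array([1010.,  207.])]
250 [array([ 501., -197.]), array([ 630., -200.]), array([ 632., -126.]), array([ 504., -404.])] [array([ 492., -304.]), array([ 428., -309.]), array([ 643., -306.]), array([854.,  95.])]
380 [array([ 494., -151.]), array([ 604., -154.]), array([606., -91.]), array([ 497., -328.])] [array([ 388., -341.]), array([ 342., -345.]), array([ 499., -343.]), array([652., -51.])]
[ 522.681042   -262.68540088   96.60846258] [ 653.39083438 -253.41149619   58.58185023]
```

View pics/c3.png

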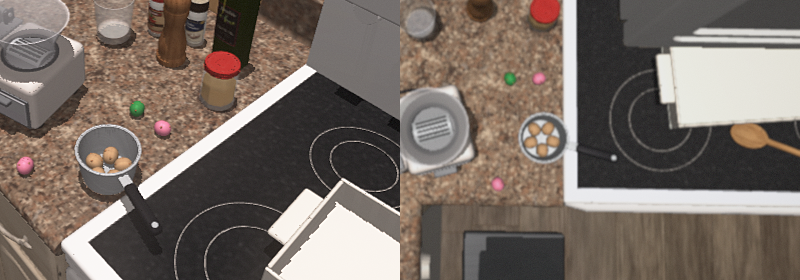

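The casserole sits at x≈520–660, y<−260 on the stove, and the microwave is at x>600. Both are out of my way at x<490. Next is a move toward the pre-grasp with the tool tilted, which also gives kinematic data.

```bash
cat > plan.py <<'E'
from kin import *
from workcell import readout
def rows(P,R,s=None):
    s=s or readout.read_state()
    R0=Ro.from_rotvec(s["orientation"]);d=R0.inv().apply(np.array(P)-s["tcp_pos"])/500;w=(R0.inv()*R).as_rotvec()/(np.pi/2)
    return d.round(4),w.round(4)
def grasp(alpha,hd=-1.827,flip=1):
    h=np.array([np.cos(hd),np.sin(hd),0]);z=-h*np.cos(alpha)-np.array([0,0,np.sin(alpha)]);y=flip*np.cross(h,[0,0,1.]);
    return Ro.from_matrix(np.c_[np.cross(y,z),y,z])
E
python3 - <<'E'
from plan import *
for fl in(1,-1):
    R=grasp(np.radians(45),flip=fl);print(R.as_matrix().round(2).tolist(),rows([330,-400,250],R))
E
```

```text
[[-0.18, -0.97, 0.18], [-0.68, 0.25, 0.68], [-0.71, -0.0, -0.71]] (array([ 0.1193, -0.3126,  0.2397]), array([ 0.137 , -0.2609,  1.1266]))
[[0.18, 0.97, 0.18], [0.68, -0.25, 0.68], [0.71, 0.0, -0.71]] (array([ 0.1193, -0.3126,  0.2397]), array([ 0.2454,  0.1289, -0.8436]))
```

move_arm --series '[[[0.01,-0.04,0.03],[0.03,0.016,-0.105]],[[0.03,-0.08,0.06],[0.06,0.032,-0.21]],[[0.045,-0.117,0.09],[0.09,0.048,-0.315]],[[0.06,-0.156,0.12],[0.12,0.064,-0.42]],[[0.075,-0.195,0.15],[0.15,0.08,-0.525]],[[0.09,-0.234,0.18],[0.18,0.096,-0.63]],[[0.105,-0.273,0.21],[0.21,0.112,-0.735]],[[0.119,-0.313,0.24],[0.245,0.129,-0.844]],[[0.119,-0.313,0.24],[0.245,0.129,-0.844]],[[0.119,-0.313,0.24],[0.245,0.129,-0.844]]]'

```text
time: 2.7
tcp_pos: [329.5, -401.5, 250.1]
orientation: [-2.014, -1.548, -0.83]
wrist_force: [0.7, 0.5, 1.2]
grip_width: 1.001
gripper_force: 0.0
```

```bash
cat > fit.py <<'E'
from workcell import readout
from kin import *
s=readout.read_state();d=pickle.load(open("data.pkl","rb"));d.append((s["q"],s["tcp_pos"],s["orientation"]));pickle.dump(d,open("data.pkl","wb"))
print(s["q"].round(3),s["tcp_pos"].round(1))
for ix in([0,1,2,3,5,6],[0,1,2,3,4],[0,1,2,3,7],[0,1,2,3,4,5,6,7]):
    def F(v):L=np.zeros(8);L[ix]=v;return L
    f=least_squares(lambda v:np.concatenate([fk(q,F(v))[1]-p for q,p,o in d]),[300,400,400,250,0,0,0,0][:len(ix)]);print(ix,f.x.round(1),abs(f.fun).max().round(2))
E
python3 fit.py
```

```text
[ 1.45   0.95  -0.746  1.44  -0.061  1.374  0.578] [ 329.5 -401.5  250.1]
[0, 1, 2, 3, 5, 6] [245.  649.5 335.  353.8 -74.6  -9. ] 28.06
[0, 1, 2, 3, 4] [339.5 469.3 284.6 289.1 105.9] 30.55
[0, 1, 2, 3, 7] [251.2 655.3 296.1 333.3  27.1] 28.36
[0, 1, 2, 3, 4, 5, 6, 7] [ 407.5  334.1  324.1  254.2  204.2 -122.8   60.9  -85.6] 25.05
```

```bash
cat > fit2.py <<'E'
from kin import *
import itertools
d=pickle.load(open("data.pkl","rb"))
ax='zyzyzyz'
def cols(q):
    R=Ro.identity();C=[np.array([0,0,1.])];N=['c_z']
    for i in range(7):
        a=q[i]*S[i]+(np.pi/2 if i==6 else 0);R=R*Ro.from_euler(ax[i],a)
        for k in 'xyz':
            # drop component along the joint's own axis (merges with previous frame)
            if k==ax[i] and i!=6: continue
            if i==6 and k!='z': continue
            C.append(R.apply(np.eye(3)['xyz'.index(k)]));N.append(f'{i+1}{k}')
    return np.array(C).T,N
# own-axis components: joint i z comps merge with i-1's z etc.
A=np.vstack([cols(q)[0] for q,p,o in d]);N=cols(d[0][0])[1];b=np.concatenate([p for q,p,o in d])
print(N,A.shape)
res=[]
for n in range(4,7):
    for ix in itertools.combinations(range(len(N)),n):
        x,*_=np.linalg.lstsq(A[:,ix],b,rcond=None);e=abs(A[:,ix]@x-b).max()
        res.append((n,e,[N[i] for i in ix],x.round(1)))
for n in range(4,7):
    for t in sorted([r for r in res if r[0]==n],key=lambda r:r[1])[:6]: print(t[0],round(t[1],2),t[2],t[3])
E
python3 fit2.py
```

```text
['c_z', '1x', '1y', '2x', '2z', '3x', '3y', '4x', '4z', '5x', '5y', '6x', '6z', '7z'] (9, 14)
4 27.53 ['c_z', '2z', '4z', '6z'] [251.7 642.3 274.7 330. ]
4 27.53 ['c_z', '2z', '4z', '7z'] [251.7 642.3 274.7 330. ]
4 31.24 ['c_z', '2x', '4z', '5x'] [919.3 512.6 385.9 117.5]
4 39.78 ['c_z', '1x', '4z', '7z'] [566.  360.2 339.8 147.5]
4 39.78 ['c_z', '1x', '4z', '6z'] [566.  360.2 339.8 147.5]
4 40.96 ['c_z', '2x', '4z', '6x'] [799.5 420.5 487.9  92.4]
5 4.01 ['c_z', '2z', '3y', '4z', '7z'] [353.3 569.1 -46.3 336.8 336.5]
5 4.01 ['c_z', '2z', '3y', '4z', '6z'] [353.3 569.1 -46.3 336.8 336.5]
5 5.37 ['c_z', '1y', '2z', '4z', '7z'] [332.6 -43.  560.7 351.3 312.6]
5 5.37 ['c_z', '1y', '2z', '4z', '6z'] [332.6 -43.  560.7 351.3 312.6]
5 9.54 ['c_z', '2z', '4z', '5y', '7z'] [356.5 552.6 346.5 -46.2 320. ]
5 9.54 ['c_z', '2z', '4z', '5y', '6z'] [356.5 552.6 346.5 -46.2 320. ]
6 0.04 ['c_z', '1y', '2z', '3y', '4z', '7z'] [346.9 -18.7 563.6 -27.3 344.7 326.2]
6 0.04 ['c_z', '1y', '2z', '3y', '4z', '6z'] [346.9 -18.7 563.6 -27.3 344.7 326.2]
6 1.72 ['c_z', '1x', '2z', '3y', '4z', '7z'] [377.5  33.7 516.8 -44.6 337.6 323.2]
6 1.72 ['c_z', '1x', '2z', '3y', '4z', '6z'] [377.5  33.7 516.8 -44.6 337.6 323.2]
6 2.37 ['c_z', '1y', '2z', '4z', '5y', '7z'] [346.2 -27.8 553.5 353.1 -18.6 314.7]
6 2.37 ['c_z', '1y', '2z', '4z', '5y', '6z'] [346.2 -27.8 553.5 353.1 -18.6 314.7]
```

The kinematics are identified to 0.04 mm, so I can search for a reachable grasp and pour combination offline.

```bash
cat > ik.py <<'E'
from plan import *
LO=np.array([-3.01,-.46,-1.47,.13,-1,.04,-2.66]);HI=np.array([3.01,2.08,1.51,2.56,4.14,2.09,2.66])
def FK(q):
    a=q*S;E=Ro.from_euler
    R=E('z',a[0]);p=np.array([0,0,346.9])+R.apply([0,-18.7,0]);R=R*E('y',a[1]);p=p+R.apply([0,0,563.6]);R=R*E('z',a[2]);p=p+R.apply([0,-27.3,0])
    R=R*E('y',a[3]);p=p+R.apply([0,0,344.7]);R=R*E('z',a[4])*E('y',a[5])*E('z',a[6]+np.pi/2);p=p+R.apply([0,0,326.2]);return p,R
def IK(P,R,q0,m=.06,reg=.003):
    q0=np.clip(q0,LO+m,HI-m)
    def F(q):
        p,r=FK(q);return np.r_[(p-P)/300,(R.inv()*r).as_rotvec(),reg*(q-q0)]
    f=least_squares(F,q0,bounds=(LO+m-1e-6,HI-m+1e-6),max_nfev=60)
    p,r=FK(f.x);return f.x,np.linalg.norm(p-P),(R.inv()*r).magnitude()
def cup2tool(alpha,flip):  # cup frame -> tool pose (p,R) ; grasp point at 105,0,51
    R=grasp(alpha,0,flip);return np.array([105,0,51])+R.apply([0,0,19]),R
CUP=np.array([482.3,-10.2,0]);CY=-1.827;HOP=np.array([494.4,203.1,180])
def tool_for(cp,cR,alpha,flip):
    p,R=cup2tool(alpha,flip);return cp+cR.apply(p),cR*R
def pour_pose(theta,wdir,lift,back,psi):
    # cup tipped theta toward horizontal dir wdir; handle twisted about cup z by psi from the (tilt-axis) direction
    R=Ro.from_euler('z',wdir)*Ro.from_euler('y',theta)*Ro.from_euler('z',psi)
    lipdir=Ro.from_euler('z',wdir)*Ro.from_euler('y',theta)
    lip=lipdir.apply([48.5,0,60]);w=np.array([np.cos(wdir),np.sin(wdir),0])
    return HOP-w*back+np.array([0,0,lift])-lip,R
E
python3 - <<'E'
from ik import *
q0=readout.read_state()["q"];print("fk err",np.linalg.norm(FK(q0)[0]-readout.read_state()["tcp_pos"]))
out=[]
for al in(30,45,60):
  for fl in(1,-1):
    a=np.radians(al);P,R=tool_for(CUP,Ro.from_euler('z',CY),a,fl)
    qg,e,er=IK(P,R,q0)
    print(al,fl,"grasp",round(e,1),round(er,3),qg.round(2))
    if e>3: continue
    for wd in np.arange(-180,180,30):
      for psi in(-150,-120,-90,-60,60,90,120,150):
        cp,cR=pour_pose(np.radians(125),np.radians(wd),15,15,np.radians(psi))
        P2,R2=tool_for(cp,cR,a,fl)
        b=cp+cR.apply([153,0,51])
        if b[2]<185: continue
        q,e2,er2=IK(P2,R2,qg)
        if e2<3 and er2<.02:
            mg=np.min(np.minimum(q-LO,HI-q));out.append((abs(q-qg).max(),mg,al,fl,wd,psi,q.round(2),R2.as_matrix()[:,2].round(2),P2.round()))
for o in sorted(out,key=lambda o:o[0])[:16]: print(*o)
E
```

```text
fk err 0.07907063953127741
30 1 grasp 0.0 0.0 [ 0.86  1.22 -0.3   1.91 -0.94  0.83 -1.79]
30 -1 grasp 0.0 0.0 [ 1.16  1.37 -0.85  1.89 -0.16  0.56  0.58]
45 1 grasp 0.0 0.0 [ 0.79  1.09 -0.33  2.01 -0.94  0.56 -1.88]
45 -1 grasp 0.0 0.0 [ 1.02  1.2  -0.74  2.   -0.14  0.38  0.47]
60 1 grasp 0.0 0.0 [ 0.65  0.99 -0.3   2.09 -0.94  0.33 -2.  ]
60 -1 grasp 0.0 0.0 [ 0.8   1.04 -0.56  2.08 -0.16  0.22  0.36]
0.8422852473279379 0.059999000000000136 60 -1 -60 -90 [ 0.89  1.81 -1.04  2.11 -0.94  0.83 -0.48] [0.08 0.86 0.5 ] [408. 162. 249.]
1.2442772778125608 0.368462088211331 30 1 -120 90 [ 0.43  1.58 -1.01  1.08 -0.52  1.72 -0.55] [-0.55  0.79  0.29] [572. 161. 245.]
1.3299780254722 0.15200144448929687 45 -1 -30 -90 [ 0.72  1.53 -0.79  1.85 -0.85  1.28 -0.86] [-0.15  0.9   0.41] [444. 127. 248.]
1.3368186906552793 0.3333434800531436 45 1 -120 90 [ 0.57  1.67 -1.14  1.3  -0.56  1.44 -0.55] [-0.32  0.86  0.41] [576. 162. 248.]
1.3578495635539265 0.060016234525609 30 1 -150 120 [ 1.01  1.49 -1.41  2.07 -0.31  0.34 -0.44] [ 0.19  0.98 -0.07] [513. 125. 282.]
1.3699611597120194 0.2311469039024
[... 723 characters left out ...]
2] [-0.61  0.78  0.12] [574. 182. 285.]
1.465568992265482 0.3911077661108098 30 1 -120 120 [ 0.66  1.33 -1.08  1.5  -0.41  1.2  -0.33] [-0.32  0.94 -0.07] [549. 145. 282.]
1.4710763861611302 0.0600037297090914 45 1 -90 90 [ 0.21  1.73 -1.24  0.72 -0.45  2.03 -0.92] [-0.71  0.58  0.41] [586. 209. 248.]
1.484566011320257 0.14180674082781275 30 1 -120 150 [ 0.89  1.18 -1.33  1.96 -0.23  0.52 -0.31] [ 0.04  0.94 -0.33] [512. 145. 308.]
1.5302952002947305 0.3496374264961142 30 1 -150 90 [ 0.8   1.61 -1.12  1.66 -0.61  1.05 -0.26] [-0.08  0.95  0.29] [541. 128. 245.]
1.5515129941013743 0.26096169734754526 60 1 -120 90 [ 0.69  1.77 -1.21  1.51 -0.66  1.15 -0.45] [-0.08  0.86  0.5 ] [581. 162. 249.]
```

```bash
cat >> ik.py <<'E'
from scipy.spatial.transform import Slerp
def lip_pose(cR,lift,back):
    u=cR.apply([0,0,1]);w=np.array([u[0],u[1],0]);w/=np.linalg.norm(w)
    r=np.cross(np.cross(u,w),u); r=-r if r@w<0 else r   # in-plane, perpendicular to u
    r=w-(w@u)*u if abs(w@u)<.999 else r
    r/=np.linalg.norm(r)
    if r[2]>0: r=-r
    return HOP-w*back+np.array([0,0,lift])-(48.5*r+60*u)
def path(a,fl,wd,psi,th,n=8,lift=20,back=15):
    R0=Ro.from_euler('z',CY);Rf=pour_pose(th,wd,0,0,psi)[1]
    sl=Slerp([0,1],Ro.concatenate([R0,Rf]))
    T=[tool_for(CUP,R0,a,fl),tool_for(CUP+[0,0,100],R0,a,fl)]
    cs=[]
    for k in np.linspace(0,1,n+1)[1:]:
        R=sl(k);cp=lip_pose(R,lift,back);cs.append((cp,R))
    T.insert(2,tool_for(cs[0][0]*[1,1,0]+[0,0,cs[0][0][2]],R0,a,fl))
    return T+[tool_for(c,R,a,fl) for c,R in cs],cs
E
cat > search.py <<'E'
from ik import *
q0=readout.read_state()["q"]
out=[]
for al in(35,50):
  for fl in(1,-1):
    a=np.radians(al)
    for wd in np.arange(-180,180,20):
      for psi in(-150,-130,-110,-90,90,110,130,150):
        T,cs=path(a,fl,np.radians(wd),np.radians(psi),np.radians(125),4)
        if T[-1][1].as_matrix()[2,2]>.3: continue
        q,e,er=IK(*T[-1],q0)
        if e>3 or er>.02: continue
        q=q0;ok=1;mg=9;tr=0;Q=[]
        for P,R in T:
            qn,e,er=IK(P,R,q)
            if e>3 or er>.02: ok=0;break
            if len(Q): tr+=abs(qn-q).max()
            q=qn;Q.append(q);mg=min(mg,np.min(np.minimum(q-LO,HI-q)))
        wz=min((P-326*R.as_matrix()[:,2])[2] for P,R in T)
        if ok: out.append((tr,mg,wz,al,fl,wd,psi,Q[-1].round(2),T[-1][1].as_matrix()[:,2].round(2)))
for o in sorted(out,key=lambda o:o[0]-4*min(o[1],.25))[:14]: print(*o)
E
time python3 search.py
```

```text
2.364913803770126 0.298137847188636 227.08796595977114 35 -1 140 -150 [-0.98  0.94 -0.17  1.58  0.97  1.79 -0.7 ] [ 0.41 -0.88 -0.25]
2.3742289185856156 0.2732219403955265 269.19198155688855 50 -1 160 -130 [-1.13  1.1  -0.04  1.76  1.17  1.82 -0.65] [ 0.64 -0.76  0.1 ]
2.378017061974364 0.2789962135139178 286.17564403752635 50 -1 140 -150 [-1.11  1.03  0.01  1.67  1.05  1.78 -0.77] [ 0.52 -0.85 -0.02]
2.4021424131763576 0.3537757373811012 227.08796595977114 35 -1 160 -150 [-1.06  0.85 -0.2   1.94  1.16  1.6  -0.86] [ 0.68 -0.68 -0.25]
2.4326327926474165 0.36420235947614704 227.08796595977114 35 -1 -180 -130 [-1.11  0.96 -0.22  2.01  1.24  1.7  -0.77] [ 0.77 -0.63 -0.1 ]
2.375156042370646 0.22964122444325508 227.08796595977114 35 -1 160 -130 [-1.01  1.03 -0.19  1.63  1.07  1.86 -0.55] [ 0.51 -0.85 -0.1 ]
2.511863656293106 0.2789962135139178 286.17564403752635 50 -1 160 -150 [-1.24  0.97  0.03  2.04  1.24  1.58 -1.02] [ 0.78 -0.63 -0.02]
2.5658852315749394 0.2789962135139178 269.1919815568886 50 -1 -180 -130 [-1.26  1.08 -0.02  2.14  1.35  1.67 -0.97] [ 0.86 -0.49  0.1 ]
2.604041307917301 0.2546093202596431 227.08796595977114 35 -1 -180 -150 [-1.13  0.8  -0.22  2.31  1.42  1.48 -1.11] [ 0.88 -0.41 -0.25]
2.476519809358092 0.1598547692593093 227.08796595977114 35 -1 -180 -110 [-1.07  1.15 -0.18  1.73  1.17  1.93 -0.51] [ 0.63 -0.77  0.1 ]
3.0829623831044506 0.2654082043369917 286.17564403752635 50 -1 80 150 [-1.21  1.14  0.41  1.44  0.65  1.8  -1.35] [ 0.15 -0.99 -0.02]
2.7462772397996726 0.1648949896803411 227.08796595977114 35 -1 -160 -130 [-1.18  0.97 -0.25  2.4   1.47  1.66 -1.11] [ 0.94 -0.33 -0.1 ]
2.3878000757152797 0.06493651104222709 269.1919815568887 50 -1 140 -130 [-1.01  1.18 -0.04  1.39  1.05  2.03 -0.42] [ 0.35 -0.93  0.1 ]
2.4039917311618684 0.06000079766267152 194.7042159673071 50 -1 160 -110 [-1.06  1.26 -0.04  1.52  1.17  2.03 -0.33] [ 0.5  -0.83  0.26]
real	0m36.496s
user	0m35.365s
sys	0m0.070s
```

```bash
cat > show.py <<'E'
from ik import *
import sys
al,fl,wd,psi,th=map(float,sys.argv[1:6])
T,cs=path(np.radians(al),fl,np.radians(wd),np.radians(psi),np.radians(th),8)
q=readout.read_state()["q"]
for i,(P,R) in enumerate(T):
    q,e,er=IK(P,R,q);M=R.as_matrix()
    t="" if i<3 else (round(np.degrees(np.arccos(cs[i-3][1].as_matrix()[2,2]))),cs[i-3][0].round())
    # gripper body corners
    c=np.array([P+M@[x,y,z] for x in(-37,37) for y in(-94,94) for z in(-64,-200)])
    n=np.argmin(c[:,2])
    print(i,P.round(),M[:,2].round(2),q.round(2),round(e,1),t,"lowcorner",c[n].round(),"wr",(P-326*M[:,2]).round())
E
python3 show.py 35 -1 180 -130 125;python3 show.py 50 -1 150 -150 125
```

```text
0 [460. -97.  40.] [ 0.21  0.79 -0.57] [ 1.12  1.31 -0.82  1.93 -0.15  0.5   0.54] 0.0  lowcorner [ 350. -144.   47.] wr [ 392. -355.  227.]
1 [460. -97. 140.] [ 0.21  0.79 -0.57] [ 1.15  1.14 -0.9   1.96 -0.22  0.59  0.47] 0.0  lowcorner [ 350. -144.  147.] wr [ 392. -355.  327.]
2 [496.  40. 199.] [ 0.21  0.79 -0.57] [ 0.95  1.05 -1.03  2.1  -0.37  0.33  0.35] 0.0  lowcorner [386.  -7. 205.] wr [ 428. -218.  386.]
3 [505.  54. 223.] [ 0.14  0.6  -0.79] [ 0.71  0.78 -0.85  2.05 -0.25  0.4   0.27] 0.0 (19, array([518., 127., 159.])) lowcorner [404.  -8. 240.] wr [ 460. -142.  480.]
4 [521.  70. 265.] [ 0.12  0.35 -0.93] [ 0.4   0.56 -0.62  1.96 -0.04  0.54  0.09] 0.0 (37, array([529., 120., 182.])) lowcorner [429.  -1. 296.] wr [481. -43. 569.]
5 [529.  99. 301.] [ 0.16  0.06 -0.99] [ 0.03  0.45 -0.43  1.89  0.28  0.68 -0.18] 0.0 (56, array([538., 122., 206.])) lowcorner [420.  96. 348.] wr [478.  79. 622.]
6 [530. 138. 326.] [ 0.24 -0.22 -0.95] [-0.31  0.44 -0.32  1.84  0.6   0.89 -0.42] 0.0 (73, array([544., 132., 229.])) lowcorner [418. 131. 367.] wr [451. 210. 634.]
7 [522. 182. 
[... 1711 characters left out ...]
8. 138. 351.] wr [440. 243. 609.]
7 [520. 155. 338.] [ 0.34 -0.6  -0.73] [-0.81  0.56  0.02  1.83  0.8   1.15 -0.78] 0.0 (83, array([534., 133., 241.])) lowcorner [403. 171. 357.] wr [408. 349. 575.]
8 [513. 196. 343.] [ 0.45 -0.73 -0.51] [-0.99  0.69  0.06  1.81  0.92  1.33 -0.81] 0.0 (99, array([534., 149., 257.])) lowcorner [546. 310. 334.] wr [366. 434. 510.]
9 [500. 234. 336.] [ 0.56 -0.78 -0.27] [-1.13  0.84  0.09  1.81  1.02  1.48 -0.83] 0.0 (113, array([531., 168., 268.])) lowcorner [521. 344. 295.] wr [318. 489. 424.]
10 [483. 263. 319.] [ 0.66 -0.75 -0.02] [-1.24  1.    0.12  1.86  1.11  1.59 -0.85] 0.0 (125, array([526., 185., 274.])) lowcorner [493. 359. 248.] wr [268. 508. 324.]
```

```bash
cat > search2.py <<'E'
from ik import *
q0=readout.read_state()["q"]
def chain(q):
    a=q*S;E=Ro.from_euler
    R=E('z',a[0]);p=np.array([0,0,346.9])+R.apply([0,-18.7,0]);R=R*E('y',a[1]);e=p+R.apply([0,0,563.6]);R=R*E('z',a[2]);e=e+R.apply([0,-27.3,0]);R=R*E('y',a[3]);w=e+R.apply([0,0,344.7]);return p,e,w,FK(q)[0]
def clear(q):
    c=chain(q);X=np.vstack([np.linspace(c[i],c[i+1],12) for i in range(3)])
    g=lambda X,k,l:np.hypot(np.maximum(l-X[:,k],0),np.maximum(490-X[:,2],0)).min()
    return min(g(X,1,500),g(X,0,650))
if __name__=="__main__":
  out=[]
  for al in(35,45):
   for wd in range(120,260,20):
    for psi in range(-170,-90,20):
      T,cs=path(np.radians(al),-1,np.radians(wd),np.radians(psi),np.radians(118),5)
      q=q0;cl=999;ok=1;mg=9
      for P,R in T:
        q,e,er=IK(P,R,q)
        if e>3 or er>.02: ok=0;break
        cl=min(cl,clear(q));mg=min(mg,np.min(np.minimum(q-LO,HI-q)))
      if ok:out.append((round(cl),round(mg,2),al,wd,psi,q.round(2),T[-1][1].as_matrix()[:,2].round(2),T[-1][0].round()))
  for o in sorted(out,key=lambda o:-o[0])[:12]: print(*o)
E
python3 search2.py
```

```text
175 0.06 35 180 -170 [-0.4   0.9  -1.39  2.5   1.5   2.03 -1.17] [ 0.89 -0.14 -0.44] [463. 219. 330.]
134 0.21 45 180 -150 [-1.22  0.81 -0.05  2.35  1.53  1.39 -1.12] [ 0.91 -0.35 -0.21] [469. 249. 323.]
132 0.26 45 160 -170 [-1.3   0.74  0.16  2.3   1.44  1.19 -1.28] [ 0.85 -0.44 -0.28] [471. 228. 333.]
130 0.3 35 160 -170 [-1.09  0.62 -0.11  2.23  1.35  1.22 -1.09] [ 0.78 -0.44 -0.44] [470. 228. 330.]
128 0.31 35 180 -150 [-1.05  0.71 -0.25  2.25  1.41  1.39 -0.9 ] [ 0.84 -0.41 -0.36] [468. 248. 321.]
125 0.2 35 200 -130 [-1.13  0.87 -0.27  2.36  1.49  1.57 -0.9 ] [ 0.92 -0.33 -0.2 ] [455. 262. 303.]
66 0.09 45 200 -130 [-1.25  0.99 -0.1   2.47  1.61  1.6  -1.14] [ 0.97 -0.22 -0.07] [456. 264. 305.]
64 0.32 45 160 -150 [-1.13  0.84 -0.07  1.99  1.22  1.51 -0.83] [ 0.74 -0.64 -0.21] [486. 255. 323.]
63 0.33 35 180 -130 [-1.06  0.9  -0.25  1.98  1.25  1.65 -0.61] [ 0.75 -0.63 -0.2 ] [477. 272. 303.]
61 0.33 45 180 -130 [-1.16  0.96 -0.12  2.09  1.34  1.62 -0.75] [ 0.84 -0.54 -0.07] [479. 273. 305.]
56 0.31 45 140 -170 [-1.17  0.79  0.06  1.95  1.09  1.41 -1.02] [ 0.65 -0.71 -0.28] [481. 235. 333.]
48 0.32 35 160 -150 [-1.    0.78 -0.22  1.91  1.14  1.53 -0.71] [ 0.65 -0.67 -0.36] [485. 254. 321.]
```

Run:
```python
from ik import *
a=np.radians(35);P,R=tool_for(CUP,Ro.from_euler('z',CY),a,-1);t=R.as_matrix()[:,2]
print(P,rows(P-90*t,R))
q=readout.read_state()["q"]
for k in(90,45,0): q,e,er=IK(P-k*t,R,q);print(k,e,er,q.round(2))
```

```text
[459.63599722 -96.7168247   40.10204771] (array([0.1373, 0.0954, 0.5831]), array([ 0.0017,  0.1131, -0.0016]))
90 0.00257727406003598 1.1091269082141744e-05 [ 1.22  1.21 -0.81  1.84 -0.16  0.72  0.55]
45 0.0004174258221650324 1.8291509867965895e-06 [ 1.17  1.26 -0.81  1.89 -0.16  0.61  0.55]
0 0.000400154361601648 1.7768627447847884e-06 [ 1.12  1.31 -0.82  1.93 -0.16  0.5   0.55]
```

move_arm --series '[[[0.023,0.016,0.097],[0,0.019,0]],[[0.046,0.032,0.194],[0,0.038,0]],[[0.069,0.048,0.292],[0,0.057,0]],[[0.092,0.064,0.389],[0,0.076,0]],[[0.115,0.08,0.486],[0,0.095,0]],[[0.137,0.0954,0.583],[0.0017,0.113,-0.0016]],[[0.145,0.0954,0.628],[0.0017,0.113,-0.0016]],[[0.153,0.0954,0.673],[0.0017,0.113,-0.0016]],[[0.161,0.0954,0.718],[0.0017,0.113,-0.0016]],[[0.169,0.0954,0.76],[0.0017,0.113,-0.0016]]]' --gripper 88

```text
time: 3.95
tcp_pos: [460.2, -96.9, 39.8]
orientation: [-1.883, -1.452, -0.979]
wrist_force: [0.8, 0.3, -0.4]
grip_width: 1.0
gripper_force: 0.0
```

Run:
```python
from workcell import readout, imaging, r
import cv2,numpy as np
a=imaging.read_camera("scene")["frame"];b=imaging.read_camera("top")["frame"]
cv2.imwrite("pics/c4.png",np.hstack([cv2.resize(a[300:480,300:500],(400,360)),cv2.resize(b[240:420,340:540],(400,360))]))
```

```text
(no output)
```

View pics/c4.png

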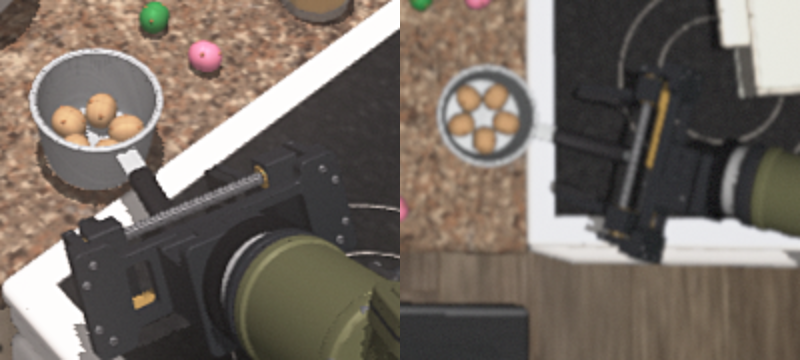

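The handle runs midway between the open fingers (top crop, about (590,143)). I'll close on it and lift.

move_arm --series '[[[0,0,0],[0,0,0]],[[0,0,0],[0,0,0]],[[0,0,0],[0,0,0]],[[0,0,0],[0,0,0]],[[0,0,0],[0,0,0]],[[0,0,0],[0,0,0]],[[0,0,0],[0,0,0]],[[0,0,0],[0,0,0]],[[0,0,0],[0,0,0]],[[0,0,0],[0,0,0]]]' --gripper 0 --grip_force 60

```text
time: 5.3
tcp_pos: [459.9, -95.1, 41.0]
orientation: [-1.876, -1.455, -0.981]
wrist_force: [0.1, 0.1, -0.1]
grip_width: 0.195
gripper_force: 60.0
```

```bash
cat > seq.py <<'E'
from ik import *
from search2 import clear
T,cs=path(np.radians(35),-1,np.radians(180),np.radians(-150),np.radians(118),12)
E
python3 - <<'E'
from seq import *
s=readout.read_state();q=s["q"];print(s["grip_width"],s["gripper_force"],s["wrist_force"])
P,R=T[1];print("lift",rows(P,R))
P2,R2=T[2];print("over",rows(P2,R2),P2)
for i,(P,R) in enumerate(T):
    q,e,er=IK(P,R,q);print(i,P.round(),q.round(2),round(e,1),round(clear(q)), "" if i<3 else (cs[i-3][0].round(),round(np.degrees(np.arccos(cs[i-3][1].as_matrix()[2,2])))))
E
```

```text
0.1951594258724361 59.99148818562389 [ 0.08852845  0.07321636 -0.06449883]
lift (array([ 0.1606,  0.0007, -0.1161]), array([-0.0011, -0.001 ,  0.0023]))
over (array([0.4188, 0.014 , 0.0764]), array([-0.0011, -0.001 ,  0.0023])) [504.18787502  49.58855332 190.91806233]
0 [460. -97.  40.] [ 1.12  1.31 -0.82  1.93 -0.16  0.5   0.55] 0.0 365 
1 [460. -97. 140.] [ 1.15  1.14 -0.89  1.96 -0.23  0.59  0.48] 0.0 305 
2 [504.  50. 191.] [ 0.92  1.07 -1.02  2.09 -0.38  0.31  0.36] 0.0 241 
3 [510.  56. 205.] [ 0.81  0.91 -0.94  2.07 -0.31  0.33  0.35] 0.0 205 (array([527., 136., 151.]), 11)
4 [521.  60. 230.] [ 0.67  0.75 -0.84  2.03 -0.23  0.39  0.31] 0.0 178 (array([535., 131., 164.]), 23)
5 [530.  70. 255.] [ 0.51  0.62 -0.71  2.   -0.12  0.44  0.26] 0.0 162 (array([542., 128., 178.]), 34)
6 [536.  84. 279.] [ 0.3   0.51 -0.57  1.98  0.02  0.47  0.17] 0.0 156 (array([548., 129., 192.]), 45)
7 [538. 103. 299.] [ 0.06  0.43 -0.41  1.97  0.22  0.5   0.02] 0.0 156 (array([553., 133., 207.]), 56)
8 [537. 125. 316.] [-0.2   0.38 -0.27  1.98  0.47  0.55 -0.16] 0.0 163 (array([557., 139., 222.]), 67)
9 [531. 149. 329.] [-0.43  0.37 -0.18  1.99  0.72  0.63 -0.37] 0.0 173 (array([558., 148., 235.]), 78)
10 [523. 173. 337.] [-0.61  0.39 -0.14  2.02  0.94  0.76 -0.53] 0.0 187 (array([557., 159., 246.]), 88)
11 [511. 197. 339.] [-0.78  0.44 -0.13  2.06  1.11  0.9  -0.65] 0.0 193 (array([555., 170., 255.]), 97)
12 [498. 218. 337.] [-0.92  0.5  -0.12  2.12  1.24  1.04 -0.75] 0.0 154 (array([551., 182., 263.]), 105)
13 [483. 235. 331.] [-1.04  0.59 -0.11  2.18  1.34  1.17 -0.82] 0.0 128 (array([545., 193., 268.]), 113)
14 [468. 248. 321.] [-1.15  0.7  -0.1   2.26  1.41  1.29 -0.9 ] 0.0 127 (array([540., 203., 271.]), 118)
```

```bash
cat > seq.py <<'E'
from ik import *
from search2 import clear
a=np.radians(35)
_,cs=path(a,-1,np.radians(180),np.radians(-150),np.radians(118),12)
C=[]
for cp,R in cs:
    u=R.as_matrix()[2,2];cp=cp.copy();cp[2]=max(cp[2],195+40*np.sqrt(1-u*u));C.append((cp,R))
R0=Ro.from_euler('z',CY)
C=[(CUP+[0,0,100],R0),(CUP+[0,0,210],R0),(np.array([C[0][0][0],C[0][0][1],205]),R0)]+C
T=[tool_for(c,R,a,-1) for c,R in C]
def show():
    q=readout.read_state()["q"]
    for i,(P,R) in enumerate(T):
        q,e,er=IK(P,R,q);print(i,P.round(),q.round(2),round(e,1),round(clear(q)),C[i][0].round(),round(np.degrees(np.arccos(min(1,C[i][1].as_matrix()[2,2])))))
def moves(idx,s=None):
    for i in idx: d,w=rows(*T[i],s);print(i,d.round(3).tolist(),w.round(3).tolist())
E
python3 -c "
from seq import *
show();moves([0,1,2])"
```

```text
0 [460. -97. 140.] [ 1.15  1.14 -0.89  1.96 -0.23  0.59  0.48] 0.0 305 [482. -10. 100.] 0
1 [460. -97. 250.] [ 1.19  0.95 -0.97  1.94 -0.31  0.75  0.4 ] 0.0 261 [482. -10. 210.] 0
2 [504.  50. 245.] [ 0.94  0.96 -1.05  2.07 -0.43  0.4   0.32] 0.0 220 [527. 136. 205.] 0
3 [510.  56. 257.] [ 0.83  0.82 -0.97  2.04 -0.34  0.44  0.3 ] 0.0 192 [527. 136. 203.] 11
4 [521.  60. 277.] [ 0.7   0.68 -0.88  1.98 -0.24  0.5   0.27] 0.0 168 [535. 131. 211.] 23
5 [530.  70. 295.] [ 0.55  0.56 -0.77  1.95 -0.11  0.54  0.21] 0.0 155 [542. 128. 217.] 34
6 [536.  84. 310.] [ 0.35  0.47 -0.64  1.93  0.05  0.56  0.12] 0.0 149 [548. 129. 223.] 45
7 [538. 103. 321.] [ 0.13  0.41 -0.51  1.93  0.26  0.57 -0.02] 0.0 151 [553. 133. 228.] 56
8 [537. 125. 327.] [-0.11  0.38 -0.39  1.96  0.52  0.6  -0.21] 0.0 159 [557. 139. 232.] 67
9 [531. 149. 329.] [-0.34  0.38 -0.31  1.99  0.78  0.68 -0.42] 0.0 173 [558. 148. 235.] 78
10 [523. 173. 337.] [-0.52  0.4  -0.28  2.02  0.99  0.81 -0.57] 0.0 187 [557. 159. 246.] 88
11 [511. 197. 339.] [-0.68  0.44 -0.27  2.06  1.14  0.96 -0.68] 0.0 193 [555. 170. 255.] 97
12 [498. 218. 337.] [-0.83  0.51 -0.26  2.11  1.26  1.11 -0.76] 0.0 154 [551. 182. 263.] 105
13 [483. 235. 331.] [-0.96  0.6  -0.24  2.18  1.34  1.25 -0.83] 0.0 128 [545. 193. 268.] 113
14 [468. 248. 321.] [-1.07  0.71 -0.22  2.25  1.41  1.38 -0.9 ] 0.0 128 [540. 203. 271.] 118
0 [0.161, 0.001, -0.116] [-0.001, -0.001, 0.002]
1 [0.341, 0.001, -0.242] [-0.001, -0.001, 0.002]
2 [0.508, 0.014, 0.014] [-0.001, -0.001, 0.002]
```

move_arm --series '[[[0.01,0,-0.007],[0,0,0]],[[0.03,0,-0.021],[0,0,0]],[[0.06,0,-0.042],[0,0,0]],[[0.1,0,-0.071],[0,0,0]],[[0.15,0,-0.106],[0,0,0]],[[0.2,0,-0.142],[0,0,0]],[[0.25,0,-0.177],[0,0,0]],[[0.3,0,-0.212],[0,0,0]],[[0.33,0,-0.234],[0,0,0]],[[0.341,0.001,-0.242],[0,0,0]]]'

```text
time: 6.55
tcp_pos: [459.3, -96.6, 251.1]
orientation: [-1.876, -1.457, -0.98]
wrist_force: [0.4, -0.3, -2.9]
grip_width: 0.193
gripper_force: 60.0
```

Run:
```python
from seq import *
from workcell import imaging
import cv2
s=readout.read_state();print(s["q"].round(2),s["wrist_force"].round(1),s["ft_torque"].round(2),s["grip_width"])
a=imaging.read_camera("scene")["frame"].copy()
cR=Ro.from_rotvec(s["orientation"])*cup2tool(np.radians(35),-1)[1].inv();cp=s["tcp_pos"]-cR.apply(cup2tool(np.radians(35),-1)[0])
th=np.linspace(0,2*np.pi,60)
for r,z in((48.5,60),(40,0)):
    cv2.polylines(a,[proj("scene",cp+cR.apply(np.c_[r*np.cos(th),r*np.sin(th),z+0*th])).astype(np.int32)],True,(0,255,0),1)
print(cp,cR.as_matrix()[2,2]);cv2.imwrite("pics/c5.png",cv2.resize(a[130:430,200:600],(800,600)));moves(range(2,8))
```

```text
[ 1.19  0.95 -0.97  1.94 -0.31  0.75  0.4 ] [ 0.4 -0.3 -2.9] [-1.36  0.27 -0.  ] 0.19331628358013947
[481.70681644 -10.01819475 211.00280076] 0.9999949546389932
2 [0.165, 0.013, 0.257] [-0.001, -0.0, 0.003]
3 [0.193, 0.021, 0.256] [0.013, -0.102, -0.1]
4 [0.234, 0.042, 0.244] [0.027, -0.203, -0.204]
5 [0.277, 0.054, 0.243] [0.04, -0.304, -0.308]
6 [0.319, 0.058, 0.251] [0.054, -0.405, -0.411]
7 [0.358, 0.053, 0.27] [0.068, -0.506, -0.515]
```

View pics/c5.png

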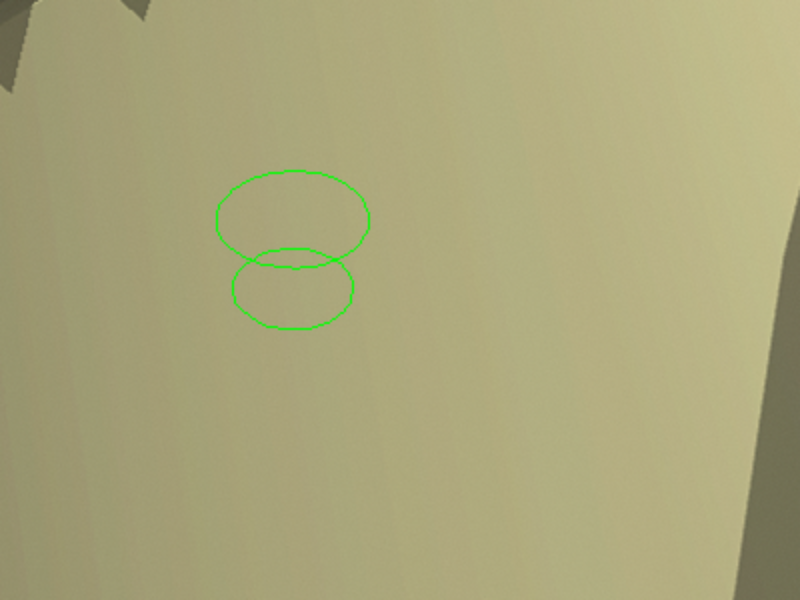

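The scene camera is blocked by the arm, so this view shows nothing useful. The −2.9 N wrist load confirms the cup is held. I'll translate over and check with the top camera.

move_arm --series '[[[0.01,0.001,0.015],[0,0,0]],[[0.025,0.002,0.04],[0,0,0]],[[0.045,0.004,0.07],[0,0,0]],[[0.07,0.006,0.11],[0,0,0]],[[0.095,0.008,0.15],[0,0,0]],[[0.12,0.01,0.19],[0,0,0]],[[0.14,0.011,0.22],[0,0,0]],[[0.155,0.012,0.242],[0,0,0]],[[0.163,0.013,0.253],[0,0,0]],[[0.165,0.013,0.257],[0,0,0]]]'

```text
time: 7.85
tcp_pos: [503.9, 49.7, 244.1]
orientation: [-1.876, -1.455, -0.98]
wrist_force: [0.5, -0.1, -2.0]
grip_width: 0.196
gripper_force: 60.0
```

```bash
cat > ov.py <<'E'
from seq import *
from workcell import imaging
import cv2,sys
s=readout.read_state();print(s["q"].round(2),s["wrist_force"].round(1),s["grip_width"])
a=imaging.read_camera("top")["frame"].copy()
cR=Ro.from_rotvec(s["orientation"])*cup2tool(np.radians(35),-1)[1].inv();cp=s["tcp_pos"]-cR.apply(cup2tool(np.radians(35),-1)[0])
th=np.linspace(0,2*np.pi,60)
cv2.polylines(a,[proj("top",cp+cR.apply(np.c_[48.5*np.cos(th),48.5*np.sin(th),60+0*th])).astype(np.int32)],True,(0,255,0),1)
cv2.polylines(a,[proj("top",HOP+np.c_[71*np.cos(th),71*np.sin(th),0*th]).astype(np.int32)],True,(0,0,255),1)
print(cp,cR.as_matrix()[2,2]);cv2.imwrite(f"pics/{sys.argv[1]}.png",cv2.resize(a[190:390,200:466],(798,600)))
E
python3 ov.py c6; python3 -c "
from seq import *
moves(range(3,15))"
```

```text
[ 0.94  0.97 -1.05  2.07 -0.43  0.4   0.33] [ 0.5 -0.1 -2. ] 0.19580886213939336
[526.30294904 136.37740465 204.11812762] 0.9999973356688803
3 [0.03, 0.008, -0.002] [0.012, -0.102, -0.101]
4 [0.071, 0.029, -0.014] [0.026, -0.203, -0.205]
5 [0.114, 0.041, -0.016] [0.04, -0.305, -0.309]
6 [0.156, 0.045, -0.007] [0.054, -0.406, -0.412]
7 [0.194, 0.04, 0.012] [0.068, -0.507, -0.516]
8 [0.229, 0.026, 0.039] [0.082, -0.608, -0.619]
9 [0.257, 0.004, 0.072] [0.095, -0.709, -0.723]
10 [0.294, -0.025, 0.098] [0.109, -0.81, -0.827]
11 [0.321, -0.059, 0.127] [0.123, -0.912, -0.93]
12 [0.337, -0.096, 0.158] [0.137, -1.012, -1.034]
13 [0.341, -0.134, 0.186] [0.151, -1.114, -1.138]
14 [0.335, -0.169, 0.212] [0.165, -1.215, -1.242]
```

View pics/c6.png

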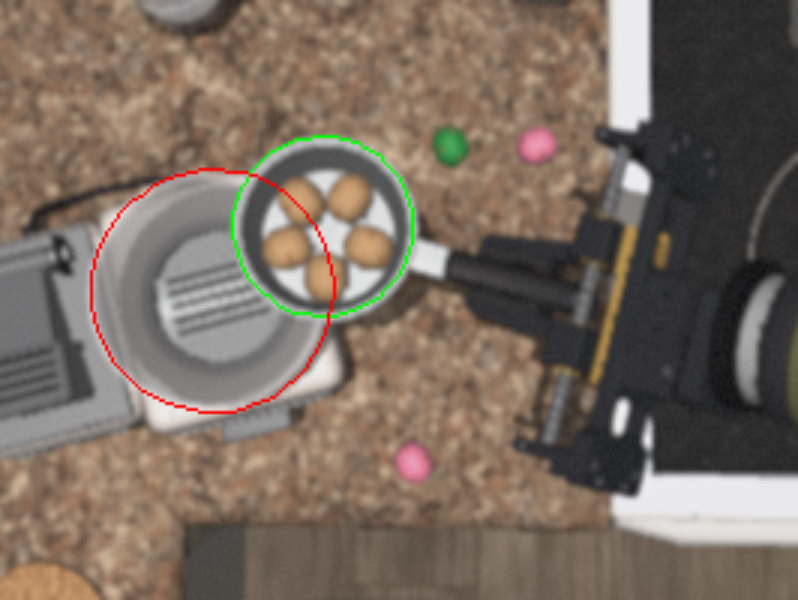

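The cup overlay (centre ≈(322,227)) matches the picture, all five potatoes are in it, and the hopper ring fits. Starting the pour.

move_arm --series '[[[0.015,0.004,-0.001],[0.006,-0.051,-0.05]],[[0.03,0.008,-0.002],[0.012,-0.102,-0.101]],[[0.05,0.019,-0.008],[0.019,-0.152,-0.153]],[[0.071,0.029,-0.014],[0.026,-0.203,-0.205]],[[0.093,0.035,-0.015],[0.033,-0.254,-0.257]],[[0.114,0.041,-0.016],[0.04,-0.305,-0.309]],[[0.135,0.043,-0.012],[0.047,-0.355,-0.36]],[[0.156,0.045,-0.007],[0.054,-0.406,-0.412]],[[0.175,0.043,0.002],[0.061,-0.456,-0.464]],[[0.194,0.04,0.012],[0.068,-0.507,-0.516]]]'

```text
time: 9.15
tcp_pos: [537.4, 102.9, 320.4]
orientation: [1.515, 2.558, 0.371]
wrist_force: [0.6, -0.4, -3.2]
grip_width: 0.2
gripper_force: 60.0
```

```bash
python3 -c "
from seq import *
s=readout.read_state();print(s['q'].round(2),s['wrist_force'],s['tcp_pos'],T[7][0])
moves(range(8,15))"
```

```text
[ 0.09  0.4  -0.46  1.94  0.23  0.56  0.01] [ 0.63786681 -0.3710471  -3.16569157] [537.4186657  102.89044037 320.39142832] [538.27713374 103.0774285  320.52293707]
8 [0.04, 0.023, -0.006] [0.012, -0.1, -0.102]
9 [0.086, 0.037, -0.007] [0.026, -0.201, -0.206]
10 [0.137, 0.05, -0.019] [0.04, -0.302, -0.309]
11 [0.19, 0.053, -0.024] [0.053, -0.404, -0.413]
12 [0.239, 0.048, -0.02] [0.067, -0.505, -0.516]
13 [0.284, 0.035, -0.01] [0.08, -0.606, -0.62]
14 [0.321, 0.017, 0.005] [0.094, -0.707, -0.724]
```

move_arm --series '[[[0.02,0.012,-0.003],[0.006,-0.05,-0.051]],[[0.04,0.023,-0.006],[0.012,-0.1,-0.102]],[[0.063,0.03,-0.006],[0.019,-0.15,-0.154]],[[0.086,0.037,-0.007],[0.026,-0.201,-0.206]],[[0.111,0.044,-0.013],[0.033,-0.251,-0.257]],[[0.137,0.05,-0.019],[0.04,-0.302,-0.309]],[[0.163,0.052,-0.022],[0.046,-0.353,-0.361]],[[0.19,0.053,-0.024],[0.053,-0.404,-0.413]],[[0.215,0.051,-0.022],[0.06,-0.455,-0.465]],[[0.239,0.048,-0.02],[0.067,-0.505,-0.516]]]'

```text
time: 10.4
tcp_pos: [497.8, 218.4, 336.8]
orientation: [0.374, 2.247, -0.39]
wrist_force: [0.0, -0.2, -2.3]
grip_width: 0.192
gripper_force: 60.0
```

```bash
python3 -c "
from seq import *
s=readout.read_state();print(s['q'].round(2),s['wrist_force'],s['tcp_pos'],T[12][0])
moves(range(13,15))"
```

```text
[-0.94  0.5  -0.09  2.12  1.24  1.02 -0.74] [ 0.04585934 -0.22533318 -2.25239559] [497.79561068 218.3516056  336.75822715] [497.50073293 217.52113094 337.10680707]
13 [0.033, 0.02, -0.026] [0.014, -0.101, -0.104]
14 [0.071, 0.035, -0.043] [0.028, -0.202, -0.208]
```

move_arm --series '[[[0.017,0.01,-0.013],[0.007,-0.05,-0.052]],[[0.033,0.02,-0.026],[0.014,-0.101,-0.104]],[[0.052,0.028,-0.035],[0.021,-0.151,-0.156]],[[0.071,0.035,-0.043],[0.028,-0.202,-0.208]],[[0.071,0.035,-0.043],[0.028,-0.202,-0.208]],[[0.071,0.035,-0.043],[0.028,-0.202,-0.208]],[[0.071,0.035,-0.043],[0.028,-0.202,-0.208]],[[0.071,0.035,-0.043],[0.028,-0.202,-0.208]],[[0.071,0.035,-0.043],[0.028,-0.202,-0.208]],[[0.071,0.035,-0.043],[0.028,-0.202,-0.208]]]'

```text
time: 11.65
tcp_pos: [468.7, 246.7, 321.0]
orientation: [-0.034, 1.989, -0.624]
wrist_force: [0.8, 0.2, -2.1]
grip_width: 0.196
gripper_force: 60.0
```

```bash
python3 -c "
from seq import *
s=readout.read_state();print(s['q'].round(2),s['wrist_force'],s['tcp_pos'],T[14][0])
from workcell import imaging;import cv2
a=imaging.read_camera('scene')['frame'];b=imaging.read_camera('top')['frame']
cv2.imwrite('pics/c7.png',np.hstack([cv2.resize(a[130:330,140:340],(400,400)),cv2.resize(b[200:400,170:370],(400,400))]))
moves(range(8,15))"
```

```text
[-1.16  0.7  -0.07  2.26  1.41  1.27 -0.89] [ 0.8277393   0.21042019 -2.05591087] [468.67086866 246.73094667 321.03448679] [467.83705402 247.81805558 320.55225467]
8 [-0.007, -0.184, 0.21] [-0.082, 0.606, 0.62]
9 [-0.019, -0.147, 0.18] [-0.068, 0.505, 0.516]
10 [-0.037, -0.116, 0.14] [-0.055, 0.404, 0.413]
11 [-0.044, -0.083, 0.1] [-0.042, 0.302, 0.309]
12 [-0.038, -0.051, 0.061] [-0.028, 0.201, 0.206]
13 [-0.023, -0.022, 0.026] [-0.014, 0.1, 0.102]
14 [0.001, 0.002, -0.002] [-0.001, -0.001, -0.001]
```

View pics/c7.png

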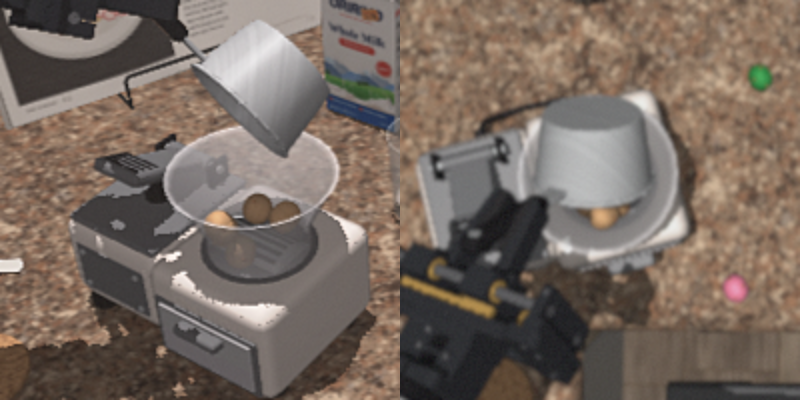

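The cup is fully tipped and I can see potatoes in the hopper at about (219,222), (257,207), (285,214) and (240,250) in the scene half. I'll reverse the motion and check the cup is empty from the top.

move_arm --series '[[[-0.011,-0.011,0.013],[-0.007,0.05,0.051]],[[-0.023,-0.022,0.026],[-0.014,0.1,0.102]],[[-0.03,-0.036,0.044],[-0.021,0.15,0.154]],[[-0.038,-0.051,0.061],[-0.028,0.201,0.206]],[[-0.041,-0.067,0.08],[-0.035,0.252,0.257]],[[-0.044,-0.083,0.1],[-0.042,0.302,0.309]],[[-0.04,-0.1,0.12],[-0.048,0.353,0.361]],[[-0.037,-0.116,0.14],[-0.055,0.404,0.413]],[[-0.028,-0.132,0.16],[-0.062,0.454,0.465]],[[-0.019,-0.147,0.18],[-0.068,0.505,0.516]]]'

```text
time: 13.0
tcp_pos: [530.6, 147.3, 328.5]
orientation: [1.047, 2.503, 0.032]
wrist_force: [-1.3, -0.6, -2.1]
grip_width: 0.193
gripper_force: 60.0
```

```bash
python3 -c "
from seq import *
moves([8,7,6,5,4,3,2,1])"
```

```text
8 [-0.037, -0.024, 0.014] [-0.016, 0.101, 0.102]
7 [-0.064, -0.056, 0.033] [-0.029, 0.202, 0.206]
6 [-0.079, -0.09, 0.056] [-0.043, 0.303, 0.309]
5 [-0.081, -0.124, 0.082] [-0.056, 0.405, 0.413]
4 [-0.07, -0.156, 0.11] [-0.069, 0.506, 0.516]
3 [-0.045, -0.184, 0.139] [-0.083, 0.607, 0.62]
2 [-0.038, -0.206, 0.158] [-0.096, 0.709, 0.723]
1 [-0.187, -0.473, 0.155] [-0.096, 0.709, 0.723]
```

move_arm --series '[[[-0.026,-0.017,0.01],[-0.011,0.071,0.072]],[[-0.048,-0.037,0.022],[-0.021,0.142,0.145]],[[-0.066,-0.059,0.035],[-0.031,0.213,0.217]],[[-0.076,-0.083,0.051],[-0.04,0.283,0.289]],[[-0.08,-0.107,0.069],[-0.049,0.354,0.361]],[[-0.079,-0.13,0.088],[-0.059,0.425,0.434]],[[-0.071,-0.153,0.107],[-0.068,0.496,0.506]],[[-0.055,-0.173,0.127],[-0.077,0.567,0.579]],[[-0.043,-0.191,0.145],[-0.086,0.638,0.651]],[[-0.038,-0.206,0.158],[-0.096,0.709,0.723]]]'

```text
time: 14.25
tcp_pos: [504.3, 49.8, 244.3]
orientation: [-1.878, -1.449, -0.979]
wrist_force: [0.4, -0.8, -1.6]
grip_width: 0.196
gripper_force: 60.0
```

```bash
cat > down.py <<'E'
from seq import *
for z in(205,60,2):
    P,R=tool_for(CUP+[0,0,z],R0,a,-1);d,w=rows(P,R);print(z,d.round(4).tolist(),w.round(4).tolist())
E
python3 down.py; python3 -c "
from seq import *
s=readout.read_state();print(s['q'].round(2),s['wrist_force'],s['tcp_pos'],T[2][0])"
```

```text
205 [-0.1737, -0.0124, -0.2522] [-0.001, -0.0015, -0.0006]
60 [-0.4117, -0.0119, -0.0864] [-0.001, -0.0015, -0.0006]
2 [-0.5069, -0.0117, -0.0201] [-0.001, -0.0015, -0.0006]
[ 0.92  0.94 -1.    2.07 -0.55  0.42  0.45] [ 0.40997084 -0.77522229 -1.62196079] [504.32110929  49.84652608 244.29760289] [504.18787502  49.58855332 245.10204771]
```

move_arm --series '[[[-0.03,-0.002,-0.045],[0,0,0]],[[-0.07,-0.005,-0.102],[0,0,0]],[[-0.11,-0.008,-0.16],[0,0,0]],[[-0.15,-0.011,-0.218],[0,0,0]],[[-0.1737,-0.0124,-0.252],[0,0,0]],[[-0.22,-0.0124,-0.22],[0,0,0]],[[-0.28,-0.0122,-0.178],[0,0,0]],[[-0.34,-0.012,-0.136],[0,0,0]],[[-0.39,-0.012,-0.101],[0,0,0]],[[-0.4117,-0.0119,-0.0864],[-0.001,-0.0015,-0.0006]]]'

```text
time: 15.5
tcp_pos: [460.2, -96.6, 99.4]
orientation: [-1.88, -1.456, -0.977]
wrist_force: [0.7, 0.0, -0.5]
grip_width: 0.193
gripper_force: 60.0
```

```bash
python3 down.py
python3 - <<'E'
from seq import *
from workcell import imaging;import cv2
b=imaging.read_camera('top')['frame']
cv2.imwrite('pics/c8.png',cv2.resize(b[210:370,180:446],(798,480)))
s=readout.read_state();R=Ro.from_rotvec(s["orientation"])*cup2tool(a,-1)[1].inv();print(R.as_matrix()[:,2],s["tcp_pos"]-R.apply(cup2tool(a,-1)[0]))
E
```

```text
205 [0.238, -0.0008, -0.1683] [-0.001, 0.0016, 0.0014]
60 [0.0008, -0.0011, -0.0013] [-0.001, 0.0016, 0.0014]
2 [-0.094, -0.0012, 0.0655] [-0.001, 0.0016, 0.0014]
[-1.06273511e-04  2.83482063e-03  9.99995976e-01] [482.72208233 -10.11034993  58.53455107]
```

View pics/c8.png

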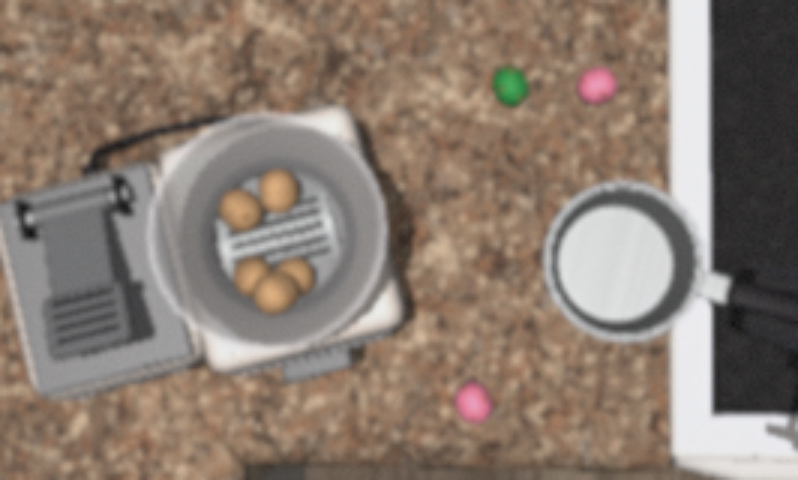

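All five potatoes are in the hopper (240,210), (279,190), (252,277), (274,292), (296,276), and the cup is empty. Next I lower and release it.

move_arm --series '[[[-0.02,0,0.014],[0,0,0]],[[-0.04,0,0.028],[0,0,0]],[[-0.06,-0.001,0.042],[0,0,0]],[[-0.075,-0.001,0.052],[0,0,0]],[[-0.084,-0.001,0.0585],[0,0,0]],[[-0.09,-0.001,0.063],[0,0,0]],[[-0.094,-0.001,0.0655],[0,0,0]],[[-0.0957,-0.001,0.0667],[0,0,0]],[[-0.0957,-0.001,0.0667],[0,0,0]],[[-0.0957,-0.001,0.0667],[0,0,0]]]'

```text
time: 16.8
tcp_pos: [461.1, -96.3, 43.4]
orientation: [-1.879, -1.458, -0.98]
wrist_force: [0.4, 0.3, -1.3]
grip_width: 0.196
gripper_force: 60.0
```

```bash
python3 down.py
python3 - <<'E'
from seq import *
s=readout.read_state();print(s["wrist_force"],s["tcp_pos"])
R=Ro.from_rotvec(s["orientation"])*cup2tool(a,-1)[1].inv();print(R.as_matrix()[:,2],s["tcp_pos"]-R.apply(cup2tool(a,-1)[0]))
E
```

```text
205 [0.3291, -0.0008, -0.2332] [0.0001, 0.0012, 0.0033]
60 [0.0919, -0.0021, -0.0664] [0.0001, 0.0012, 0.0033]
2 [-0.003, -0.0026, 0.0003] [0.0001, 0.0012, 0.0033]
[ 0.41256692  0.25141795 -1.33939642] [461.05582902 -96.30182285  43.42029357]
[-0.00369582  0.00295652  0.9999888 ] [483.62443104  -9.84028369   3.14557868]
```

move_arm --series '[[[-0.001,0,0.0006],[0,0,0]],[[-0.002,0,0.0012],[0,0,0]],[[-0.003,0,0.002],[0,0,0]],[[-0.0035,0,0.0025],[0,0,0]],[[-0.0035,0,0.0025],[0,0,0]],[[-0.0035,0,0.0025],[0,0,0]],[[-0.0035,0,0.0025],[0,0,0]],[[-0.0035,0,0.0025],[0,0,0]],[[-0.0035,0,0.0025],[0,0,0]],[[-0.0035,0,0.0025],[0,0,0]]]'

```text
time: 18.05
tcp_pos: [461.0, -96.2, 41.1]
orientation: [-1.879, -1.458, -0.98]
wrist_force: [-0.1, -1.6, -0.3]
grip_width: 0.196
gripper_force: 60.0
```

Near contact, with the load gone. Opening, then backing off along the handle.

move_arm --series '[[[0,0,0],[0,0,0]],[[0,0,0],[0,0,0]],[[0,0,0],[0,0,0]],[[0,0,0],[0,0,0]],[[0,0,-0.02],[0,0,0]],[[0,0,-0.06],[0,0,0]],[[0,0,-0.12],[0,0,0]],[[0,0,-0.2],[0,0,0]],[[0,0,-0.28],[0,0,0]],[[0,0,-0.32],[0,0,0]]]' --gripper 60

```text
time: 19.3
tcp_pos: [427.6, -225.7, 134.2]
orientation: [-1.884, -1.458, -0.98]
wrist_force: [0.1, 0.6, -1.2]
grip_width: 0.684
gripper_force: 0.0
```

```bash
cat > pad.py <<'E'
from seq import *
SL=np.array([478.9,255.9]);YS=.285
def sl(x):
    c,s=np.cos(YS),np.sin(YS);return np.array([SL[0]+c*x[0]-s*x[1],SL[1]+s*x[0]+c*x[1],x[2]])
def padp(phi,al=78):
    e=.38-phi;return sl((50-al*np.cos(e)+7*np.sin(e),65,119+al*np.sin(e)+7*np.cos(e)))
E
python3 - <<'E'
from pad import *
from workcell import imaging;import cv2
s=readout.read_state();print(s["tcp_pos"])
c=imaging.read_camera("top");b=c["frame"]
# cup rim check: circle fit in crop
g=cv2.cvtColor(b[250:345,335:432],cv2.COLOR_BGR2GRAY)
print(cv2.HoughCircles(g,cv2.HOUGH_GRADIENT,1,50,param1=100,param2=20,minRadius=18,maxRadius=32), proj("top",[482.3,-10.2,60]))
for f in(0,.18): print(padp(f))
q0=s["q"]
for yaw in range(-180,180,30):   # tool down, yaw of tool x
    R=Ro.from_euler('z',np.radians(yaw))*Ro.from_euler('x',np.pi)
    q,e,er=IK(padp(0)+[0,0,60],R,q0);q2,e2,er2=IK(padp(.18),R,q)
    if e<2 and e2<2 and er2<.02: print(yaw,q.round(2),abs(q-q0).max().round(2),round(np.min(np.minimum(q2-LO,HI-q2)),2),round(clear(q)))
E
```

```text
[ 427.58543153 -225.69639754  134.22918251]
[[[48.5 46.5 22.4]]] [[384.35427613 297.32634449]]
[441.58565592 312.70001276 154.43244906]
[436.58091535 311.23374588 141.35667385]
-180 [-0.26  0.7  -0.76  1.83  0.62  0.86  0.25] 1.5 0.65 187
-150 [-0.19  0.75 -0.9   1.83  0.72  0.93  0.68] 1.44 0.66 187
-120 [-0.13  0.79 -1.02  1.82  0.8   1.    1.13] 1.38 0.53 187
-60 [-1.14  0.74  0.78  1.88 -0.71  0.82 -2.6 ] 3.24 0.16 183
-30 [-1.04  0.69  0.59  1.87 -0.54  0.75 -2.24] 2.89 0.36 187
0 [-0.94  0.65  0.4   1.87 -0.37  0.7  -1.89] 2.54 0.48 187
30 [-0.83  0.62  0.2   1.86 -0.19  0.68 -1.56] 2.2 0.46 187
60 [-0.7   0.61 -0.    1.85  0.    0.68 -1.23] 1.95 0.45 187
90 [-0.57  0.61 -0.21  1.85  0.19  0.7  -0.89] 1.82 0.47 187
120 [-0.45  0.63 -0.41  1.84  0.36  0.74 -0.53] 1.7 0.52 187
150 [-0.35  0.66 -0.59  1.83  0.5   0.8  -0.15] 1.59 0.58 187
```

```bash
cat >> pad.py <<'E'
RP=Ro.from_euler('z',YS+np.pi)*Ro.from_euler('x',np.pi)
E
python3 - <<'E'
from pad import *
s=readout.read_state();R=Ro.from_rotvec(s["orientation"]);print(np.degrees((R.inv()*RP).magnitude()))
m=Slerp([0,1],Ro.concatenate([R,RP]))
q=s["q"]
for k,P in((.1,[428,-200,220]),(.5,[430,40,310]),(1,[441.6,312.7,230])):
    print(k,rows(P,m(k)));q,e,er=IK(np.array(P),m(k),q);print(q.round(2),e,clear(q))
E
```

```text
128.05970265569408
0.1 (array([ 0.1702, -0.0128, -0.0553]), array([ 0.0635, -0.0353, -0.1223]))
[ 1.21  0.96 -0.8   1.74 -0.2   1.04  0.66] 0.0003534672446354744 266.3499392056076
0.5 (array([ 0.5868, -0.1304,  0.2194]), array([ 0.3175, -0.1764, -0.6117]))
[ 0.76  0.65 -1.01  1.9  -0.    0.94  0.71] 0.0008746714998831865 169.9603821240733
1 (array([ 0.7655, -0.2485,  0.7464]), array([ 0.635 , -0.3528, -1.2235]))
[-0.2   0.71 -0.87  1.81  0.66  0.94  0.5 ] 0.0024869047394978955 187.3039151663919
```

move_arm --series '[[[0.057,-0.004,-0.018],[0.02,-0.012,-0.04]],[[0.113,-0.008,-0.037],[0.042,-0.024,-0.08]],[[0.17,-0.013,-0.055],[0.064,-0.035,-0.122]],[[0.23,-0.03,-0.016],[0.1,-0.055,-0.192]],[[0.29,-0.046,0.023],[0.136,-0.075,-0.262]],[[0.35,-0.063,0.063],[0.172,-0.096,-0.332]],[[0.41,-0.08,0.102],[0.208,-0.116,-0.402]],[[0.468,-0.097,0.141],[0.245,-0.136,-0.472]],[[0.527,-0.114,0.18],[0.281,-0.156,-0.542]],[[0.587,-0.13,0.219],[0.318,-0.176,-0.612]]]' --gripper 0 --grip_force 20

```text
time: 20.6
tcp_pos: [428.4, 44.9, 310.3]
orientation: [-0.928, -2.578, -0.616]
wrist_force: [0.4, -0.1, 0.5]
grip_width: 0.004
gripper_force: 0.0
```

Run:
```python
from pad import *
s=readout.read_state();print(s["q"].round(2));print(rows([441.6,312.7,230],RP))
```

```text
[ 0.75  0.65 -1.01  1.9  -0.01  0.94  0.72]
(array([0.1876, 0.3438, 0.4001]), array([ 0.3186, -0.1789, -0.6052]))
```

move_arm --series '[[[0.02,0.036,0.04],[0.035,-0.02,-0.067]],[[0.042,0.076,0.085],[0.071,-0.04,-0.134]],[[0.063,0.115,0.13],[0.106,-0.06,-0.202]],[[0.083,0.153,0.175],[0.142,-0.08,-0.269]],[[0.104,0.191,0.22],[0.177,-0.1,-0.336]],[[0.125,0.229,0.265],[0.212,-0.119,-0.403]],[[0.146,0.267,0.31],[0.248,-0.139,-0.471]],[[0.167,0.306,0.355],[0.283,-0.159,-0.538]],[[0.188,0.344,0.4],[0.319,-0.179,-0.605]],[[0.188,0.344,0.4],[0.319,-0.179,-0.605]]]'

```text
time: 21.85
tcp_pos: [440.4, 315.6, 230.2]
orientation: [0.451, -3.107, -0.005]
wrist_force: [-0.0, -1.0, 0.2]
grip_width: 0.004
gripper_force: 0.0
```

Run:
```python
from pad import *
from workcell import imaging;import cv2
s=readout.read_state();print(s["q"].round(2),s["tcp_pos"],s["wrist_force"])
for z,f in((165,0),(141.4,.18)): p=padp(f);p[2]=z;print(p,rows(p,RP))
a=imaging.read_camera('scene')['frame'].copy()
for f in(0,): 
  for c in [(-20,-26),(-20,26),(20,-26),(20,26)]:
    e=.38;al=78+c[0];P=sl((50-al*np.cos(e)+7*np.sin(e),65+c[1],119+al*np.sin(e)+7*np.cos(e)));cv2.circle(a,tuple(int(v) for v in proj("scene",P)[0]),1,(0,0,255),-1)
cv2.circle(a,tuple(int(v) for v in proj("scene",s["tcp_pos"])[0]),1,(0,255,0),-1)
cv2.imwrite('pics/c9.png',cv2.resize(a[110:310,130:390],(780,600)))
```

```text
[-0.23  0.69 -0.8   1.81  0.62  0.91  0.54] [440.43683922 315.63813352 230.18084522] [-0.02834017 -1.01520108  0.20628597]
[441.58565592 312.70001276 165.        ] (array([-0.0007, -0.0067,  0.1303]), array([ 0.0022, -0.001 ,  0.0023]))
[436.58091535 311.23374588 141.4       ] (array([ 0.0096, -0.0069,  0.1776]), array([ 0.0022, -0.001 ,  0.0023]))
```

View pics/c9.png

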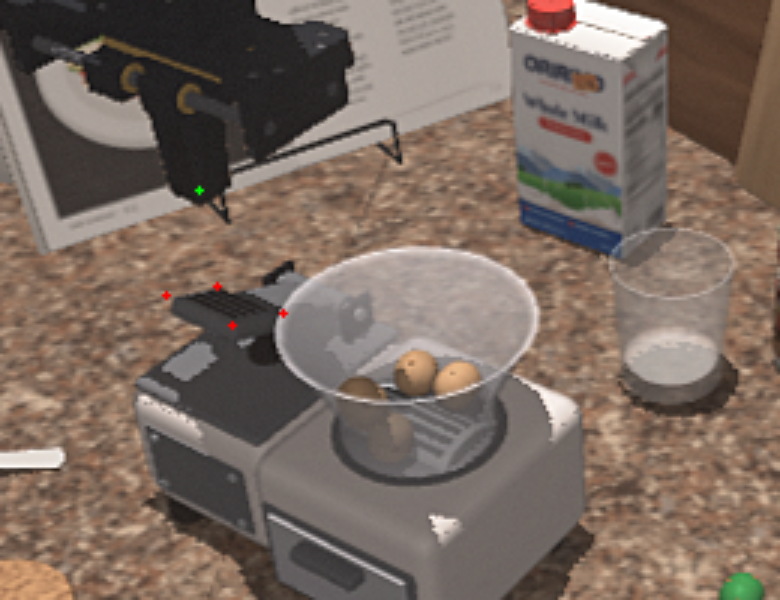

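The predicted pad corners (166,296), (217,286), (283,314) and (232,325) fit the grey ribbed pad to within a few millimetres, and the closed fingertips are above it. I'll descend and then press in small steps, watching the force.

move_arm --series '[[[0,0,0.02],[0,0,0]],[[0,-0.002,0.04],[0,0,0]],[[0.001,-0.004,0.06],[0,0,0]],[[0.002,-0.006,0.08],[0,0,0]],[[0.003,-0.007,0.1],[0,0,0]],[[0.003,-0.007,0.115],[0,0,0]],[[0.004,-0.007,0.125],[0,0,0]],[[0.004,-0.007,0.132],[0,0,0]],[[0.004,-0.007,0.136],[0,0,0]],[[0.004,-0.007,0.136],[0,0,0]]]'

```text
time: 23.15
tcp_pos: [442.2, 308.0, 162.3]
orientation: [0.439, -3.11, -0.002]
wrist_force: [-0.1, 0.1, 0.9]
grip_width: 0.006
gripper_force: 0.0
```

move_arm --series '[[[0,0.001,0.002],[0,0,0]],[[0,0.002,0.004],[0,0,0]],[[0,0.003,0.007],[0,0,0]],[[0,0.003,0.01],[0,0,0]],[[0,0.003,0.012],[0,0,0]],[[0,0.003,0.014],[0,0,0]],[[0,0.003,0.016],[0,0,0]],[[0,0.003,0.018],[0,0,0]],[[0,0.003,0.018],[0,0,0]],[[0,0.003,0.018],[0,0,0]]]'

```text
time: 24.4
tcp_pos: [441.7, 309.6, 153.4]
orientation: [0.439, -3.11, -0.002]
wrist_force: [-2.3, -0.4, 4.6]
grip_width: 0.001
gripper_force: 2.0
```

```bash
python3 -c "
from workcell import readout
import time
for i in range(3): s=readout.read_state();print(s['tcp_pos'].round(1),s['wrist_force'].round(2))"
```

```text
[441.7 309.6 153.4] [-2.32 -0.42  4.56]
[441.7 309.6 153.4] [-2.32 -0.42  4.56]
[441.7 309.6 153.4] [-2.32 -0.42  4.56]
```

move_arm --series '[[[0,0,0.003],[0,0,0]],[[0,0,0.006],[0,0,0]],[[0,0,0.009],[0,0,0]],[[0,0,0.012],[0,0,0]],[[0,0,0.015],[0,0,0]],[[0,0,0.018],[0,0,0]],[[0,0,0.018],[0,0,0]],[[0,0,0.018],[0,0,0]],[[0,0,0.018],[0,0,0]],[[0,0,0.018],[0,0,0]]]'

```text
time: 25.65
tcp_pos: [441.2, 309.4, 144.5]
orientation: [0.44, -3.109, -0.001]
wrist_force: [-3.2, -1.8, 6.6]
grip_width: 0.007
gripper_force: 3.1
```

Run:
```python
from pad import *
from workcell import imaging
for i in range(6):
    imaging.read_camera("top");s=readout.read_state();print(s["tcp_pos"].round(1),FK(s["q"])[0].round(1),s["wrist_force"].round(1))
```

```text
[441.2 309.4 144.4] [441.2 309.3 144.3] [-2.7 -1.3  7.2]
[441.2 309.5 144.5] [441.2 309.3 144.4] [-2.4 -0.7  6.7]
[441.2 309.4 144.5] [441.2 309.3 144.4] [-2.6 -0.7  7.5]
[441.2 309.4 144.5] [441.2 309.3 144.3] [-3.  -1.   7.3]
[441.2 309.4 144.5] [441.2 309.3 144.3] [-3.  -0.6  6.9]
[441.2 309.4 144.5] [441.2 309.3 144.3] [-2.9 -0.5  6.6]
```

move_arm --series '[[[0,0,0],[0,0,0]],[[0,0,0],[0,0,0]],[[0,0,0],[0,0,0]],[[0,0,0],[0,0,0]],[[0,0,0],[0,0,0]],[[0,0,0],[0,0,0]],[[0,0,0],[0,0,0]],[[0,0,0],[0,0,0]],[[0,0,0],[0,0,0]],[[0,0,0],[0,0,0]]]'

```text
time: 27.2
tcp_pos: [441.2, 309.4, 144.5]
orientation: [0.44, -3.109, -0.002]
wrist_force: [-2.8, -1.5, 6.7]
grip_width: 0.002
gripper_force: 3.1
```

Run:
```python
from pad import *
from workcell import imaging;import cv2
a=imaging.read_camera('scene')['frame'];b=a.copy()
for f,col in((.12,(255,0,0)),(.18,(0,255,0)),(.24,(0,0,255))):
    e=.38-f;P=np.array([sl((50-98*np.cos(e)+7*np.sin(e),65+y,119+98*np.sin(e)+7*np.cos(e))) for y in(-26,26)])
    p=proj("scene",P);cv2.line(b,*[tuple(int(round(v)) for v in r) for r in p],col,1)
cv2.imwrite('pics/c10.png',np.hstack([cv2.resize(a[170:290,160:270],(390,425)),cv2.resize(b[170:290,160:270],(390,425))]))
print(readout.read_state()["wrist_force"])
```

```text
[-3.32166442 -0.74414151  6.62659683]
```

View pics/c10.png

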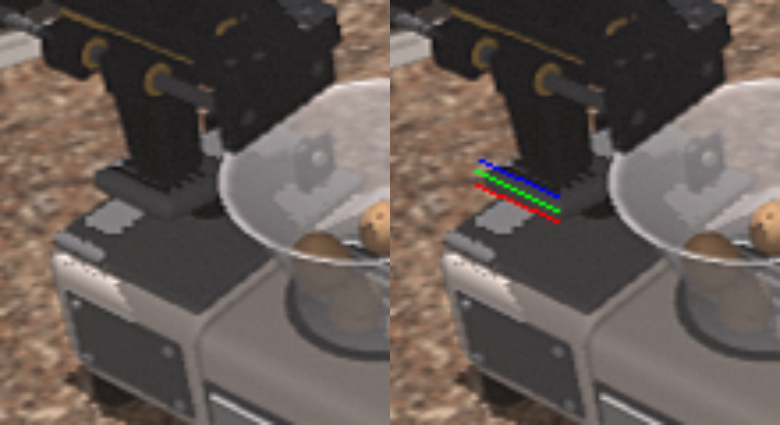

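The pad's front edge (97,172)–(165,205) lies between the 0.12 and 0.18 rad lines, close to 0.18. The force of about 7 N agrees with half-way, so I'm handing in.

```bash
python3 -c "
from workcell import r
print(r.finish_job())"
```

```text
the job is handed in; nothing more can be done
None
```

I handed the job in at about 27 s: all five potatoes are in the hopper, the empty cup stands upright and released on the worktop, and the fingertips hold the run paddle about half-way down with about 7 N. The system gave no verdict.

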